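Fasten down a fume extractor, lock up its filter stack and zero its gauge

TASK

Get the bench fume extractor ready for soldering. First fasten it down: screw its lever-headed hold-down bolt in clockwise by the upright lever until snug, then fold the lever down flat; next stack all the filter cartridges that are on the bench on its neck, one upon another, each set down crosswise to the one below and locked with a quarter turn clockwise (seen from above) to its stop, and lock the slotted inlet cowl on top in the same way. The fan is off, so also zero the suction gauge, turning its bezel until the zero mark lies at the needle, and do not disturb the solder spool, flux jar and pliers.

Things in the scene. Friction and masses are not known exactly. Their poses are not given: they have to be found in the camera images.
- cart1_mid (a point): A filter cartridge (two or three, all alike; None if absent): grey drum 62 mm across, 44 mm high to its shoulder, on it a black neck 40 mm across, 13 mm high; about 0.2 kg; starts upright on the bench. Point on the axis 28 mm above the foot; z up, x through its two neck lugs and its foot's two tabs (black index ribs outside); half a turn makes no difference. Grip the wall 16 to 44 mm above the foot.
- cart2_mid (a point): A filter cartridge (two or three, all alike; None if absent): grey drum 62 mm across, 44 mm high to its shoulder, on it a black neck 40 mm across, 13 mm high; about 0.2 kg; starts upright on the bench. Point on the axis 28 mm above the foot; z up, x through its two neck lugs and its foot's two tabs (black index ribs outside); half a turn makes no difference. Grip the wall 16 to 44 mm above the foot.
- cart3_mid (a point): A filter cartridge (two or three, all alike; None if absent): grey drum 62 mm across, 44 mm high to its shoulder, on it a black neck 40 mm across, 13 mm high; about 0.2 kg; starts upright on the bench. Point on the axis 28 mm above the foot; z up, x through its two neck lugs and its foot's two tabs (black index ribs outside); half a turn makes no difference. Grip the wall 16 to 44 mm above the foot.
- cowl_mid (a point): Inlet cowl: grey drum 62 mm across with dark slots around it, sloping top 45 mm up and on it a turn bar 50 mm long, 12 wide, 15 high (60 mm in all); about 0.12 kg; starts upright on the bench. Its foot is like the cartridges'. Point on the axis 30 mm above the foot; z up, x along the turn bar and through the foot's two tabs. Grip the wall 16 to 36 mm above the foot.
- neck_seat (a point): On the extractor (a fixed white box, 180 mm in its x, 290 in y, 80 high): centre of the shoulder round its neck, 84 mm above the bench, where the first cartridge's foot rests. Its neck is like the cartridges', lugs on this frame's +x and -x. Every locked part has its x parallel to this x, either way round; each locked cartridge puts the next shoulder and neck 44 mm higher.
- neck_top (a point): Centre of the top of the extractor's neck, 13 mm above its shoulder. To fit: a foot passes over a neck when its x is crosswise to the neck's x (90 degrees, give or take 30) and then drops until it rests on the shoulder, no force needed; then turn it clockwise seen from above to a firm stop, where both x are parallel (to a few degrees). Anticlockwise it is blocked after about 40 degrees.
- neck_lug (a point): Outer face of the +x lug on the extractor's neck, 24.5 mm from its axis. On all necks: lugs 5.5 mm thick, undersides 6.5 mm above the shoulder, about 60 degrees wide, a stop at their clockwise end. In all feet: a hollow 16 mm deep, two inward tabs 43 mm apart, 16 wide, 5 thick at the very bottom. Locked, a part cannot be lifted; play 1.5 mm up, about 2 mm sideways.
- bolt (a joint): Turn of the hold-down bolt's head, rad: 0 is snug against its stop, negative is unscrewed (down to -3); clockwise seen from above makes it grow. It turns with friction of 0.12 Nm and stays where it is left; it does not noticeably sink. It stands in a steel foot on the extractor's -y end.
- lever (a joint): Fold of the bolt's lever, rad: 0 standing upright (its start, and a stop), 1.57 folded flat and closed. It folds towards the -x of lever_pivot, with friction of 0.15 Nm, and stays where it is left.
- lever_pivot (a point): The lever's hinge point on the bolt's upright axis, 30 mm above the bench and 47 mm clear of the extractor's box (-y end). Its frame turns with the bolt (z up, x parallel to the extractor's x when snug); the hinge runs along its y. Upright the lever stands over it; folded it lies flat along its -x.
- lever_grip (a point): Middle of the lever's black handle, 48 mm from the hinge. The lever is a flat blade: 9 mm thick (its x), 18 mm wide (its y), ending 70 mm from the hinge (100 mm above the bench when upright); handle from 24 to 70 mm.
- bezel (a joint): Angle of the suction gauge's bezel, rad, positive anticlockwise seen from above, free from -3 to 3; it turns with light friction (0.06 Nm) and stays where it is left. The zero mark lies at the needle when joint bezel equals joint needle.
- bezel_mid (a point): Centre of the bezel on the gauge's upright axis, 109 mm above the bench, 166 mm from the neck's axis along the extractor's -y. The bezel is a black knurled ring 60 mm across and 22 mm high (11 above and below this point) with the white dial inside; below it the gauge's body is 54 mm across down to the box top, 29 mm below this point.
- zero_mark (a point): The zero mark on the dial, which turns with the bezel: the one thick black T-shaped bar on the white dial; this point lies 20 mm from the gauge's axis.
- needle (a joint): Angle of the gauge's needle, rad, same sense and same zero direction (the extractor's +x) as the bezel; the needle stays where it is.
- needle_tip (a point): The red needle's tip, 20 mm from the gauge's axis.
- solder_spool: Bystander: green-flanged spool of solder, 60 mm across, 38 mm high, standing on the bench; origin under its centre.
- flux_jar: Bystander: a jar 58 mm across, 75 mm high, standing on the bench; origin under its centre.
- pliers: Bystander: running pliers about 170 mm long, 14 mm high, lying on the bench along their own x; origin at the bench near the pivot.

How it is judged (in metres and radians):
On the way, in this order (a step that is already met when the one before it is completed fails the run):
1. the hold-down bolt is screwed in until snug, its lever still standing (value of joint bolt above -0.15 rad and value of joint lever below 0.6 rad), for 0.2 s.
2. the lever is folded closed on the snug bolt (value of joint bolt above -0.25 rad and value of joint lever above 1.4 rad), for 0.2 s.
3. every filter cartridge on the bench is locked in one stack on the extractor's neck (horizontal distance between each of cart1_mid, cart2_mid, cart3_mid and neck_seat below 0.012 m and angle between each of cart1_mid, cart2_mid, cart3_mid's own z axis and vertical below 0.08 rad and angle between the x axis of each of cart1_mid, cart2_mid, cart3_mid and the x axis of neck_seat, either way round below 0.3 rad and (z of cart1_mid in the frame of neck_seat between 0.024 and 0.032 m or z of cart1_mid in the frame of neck_seat between 0.068 and 0.076 m or z of cart1_mid in the frame of neck_seat between 0.112 and 0.12 m) and (z of cart2_mid in the frame of neck_seat between 0.024 and 0.032 m or z of cart2_mid in the frame of neck_seat between 0.068 and 0.076 m or z of cart2_mid in the frame of neck_seat between 0.112 and 0.12 m) and (z of cart3_mid in the frame of neck_seat between 0.024 and 0.032 m or z of cart3_mid in the frame of neck_seat between 0.068 and 0.076 m or z of cart3_mid in the frame of neck_seat between 0.112 and 0.12 m)), for 0.2 s.
4. the inlet cowl is locked on top of the cartridges (all of step 3 and horizontal distance between cowl_mid and neck_seat below 0.012 m and angle between cowl_mid's own z axis and vertical below 0.08 rad and angle between the x axis of cowl_mid and the x axis of neck_seat, either way round below 0.3 rad and (z of cowl_mid in the frame of neck_seat between 0.07 and 0.078 m or z of cowl_mid in the frame of neck_seat between 0.114 and 0.122 m or z of cowl_mid in the frame of neck_seat between 0.158 and 0.166 m) and z of cowl_mid in the frame of cart1_mid above 0.035 m and z of cowl_mid in the frame of cart2_mid above 0.035 m and z of cowl_mid in the frame of cart3_mid above 0.035 m), for 0.2 s.
At the end, for the whole second after the job is handed in: Bolt within 0.25 rad of snug, lever over 1.4 rad; all cartridges present, and the cowl above them, are stacked on the neck: fully down (4 mm), upright (0.08 rad), within 12 mm of its axis and 0.3 rad of locked; zero mark within 2.5 mm of the needle tip (all of step 2 and all of step 4 and horizontal distance between zero_mark and needle_tip below 0.0025 m); the robot touches nothing.
It fails at once if the solder spool is moved more than 3 cm (distance of solder_spool from where it was at the start of the episode above 0.03 m).
It fails at once if the flux jar is moved more than 3 cm (distance of flux_jar from where it was at the start of the episode above 0.03 m).
It fails at once if the pliers is moved more than 3 cm (distance of pliers from where it was at the start of the episode above 0.03 m).
Of cart1, cart2, cart3 only 2 to 3 are there at a start; the rules pass over those that are not, and their reading is None.
At some moment in a run one of cart1, cart2, cart3, cowl may be knocked a few centimetres aside while the robot is not near it.
It also fails if it takes over 210 s, if anything falls off the work surface, if the arm or the gripper's body presses on something with over 40 N, if the wrist force passes 120 N, or if a joint passes its speed limit or range.

ROBOT

A 7-joint arm with a two-finger parallel gripper is mounted at the origin on the work surface. World frame = base frame: x ahead of the robot, y to its left, z up, the work surface at z = 0. Lengths are in m, angles in degrees, forces in N, time in s.
With the tool pointing down it reaches from about 0.35 to 0.9 m from the base axis. Payload 19.9 kg.
Tool frame: the origin (TCP) lies midway between the tips of the shut fingers; the grasp point (between the pads) lies 19 mm behind it; x points along the fingers, y is the direction in which the jaws open and shut, and the axes are right-handed (so a half turn about x gives the same grasp; the last joint's range is limited). The gripper opens to 85 mm and grips with 20 to 120 N. Pads are 22 mm wide; open, the fingers measure 114 mm over their backs; the gripper's body (76 mm by 85 mm) begins 54 mm behind the grasp point. The pads swing forward as they close: fully open they stand 13 mm farther back than shut.
Start: joints at [73.826, 23.915, -0.59, 92.452, 0.269, 63.638, -3.037], TCP at [0.149, -0.607, 0.231] pointing down, gripper open.
Joint ranges: [-161.28, 161.28], [-22.2, 115.67], [-73.04, 71.86], [3.21, 147.25], [-68.34, 248.33], [10.77, 114.83], [-161.83, 161.83]. Speed limits (degrees/s): [108.29, 108.29, 136.94, 136.94, 172.46, 172.46, 172.46].

INTERFACE

Orientations are given as a 3x3 rotation matrix whose columns are the frame's x, y, z axes.
In Python, from workcell import observe, capture, sign_off, look_for, cut_out, pinpoint gives the robot as it stands.
- The arm moves only by the tool carry_out, never from a script. Its argument "increments" is a list of rows, each an object with "hand": the opening, from 0 (shut) to 1 (fully open); "translation": the shift along the tool's x, y, z in mm, a list of three; "rotation": the turn, a rotation vector about the tool's x, y, z in degrees, a list of three. In form: [{"hand": hand, "translation": [tx, ty, tz], "rotation": [wx, wy, wz]}, ...]. A call has 1 to 10 rows; each row shifts and turns the commanded pose from where the row before left it, along the tool's axes as they then stand; what a row does not reach is not made up. A row lasts 1/10 s, in which the tool goes at most 50 mm and 8.59 degrees, less where a joint would pass 70% of its speed; a pose out of reach is approached as far as the arm can. A call is refused whole if a number of a shift passes 50 or a number of a turn 8.59, either way. A call with a gripper value outside its range is refused whole. The fingers move at their own pace and stop on an object; "squeeze" is the grip in N (left out, the last holds). Time passes only in rows, so rows that do not move let the fingers close. It gives the time, the measured TCP pose, the force and the opening at its end, in the units of the state.
- observe(): the state, without advancing time (a new reading comes with each control period).
- capture(name): name is "scene" or "top" or "wrist"; returns a dict with "img" (400x640x3 uint8, red, green, blue), "depth" (400x640 float32, m along the optical axis (not along the pixel's ray), 0 where there is no reading), "fx", "fy", "cx", "cy" (pixels), "T" (4x4, takes a point from camera to world coordinates); the wrist camera has in their place "mount" (4x4, takes a point from camera to tool coordinates, whose origin is the TCP and whose axes are the tool frame's). Camera axes: x right, y down, z forward; pixel columns grow to the right and rows downward; lengths in m; the calibration is good to about 2 mm. The wrist camera is an equidistant fisheye: a pixel r from the principal point sees the ray r / f radians off the axis. A picture is of the moment at which its call begins: read the wrist's pose just before it.
- sign_off(): hands the job in, once; it reports no verdict.
Trained networks look in the newest picture that a camera, given by its name, has taken for a name from the list of things; names that differ only in an ending like _2 or _b are one class to them, and where a whole thing is asked for, a point or a joint stands for the part that bears it (a point fixed in the world has none). Each returns a list of dicts, best first, with "p" (0 to 1); they miss things now and then, are a little off and sometimes report something else, mostly with a low value. They report only what shows in the picture. A call takes as long as a camera call.
- look_for(label, camera): "rect" ([left, top, right, bottom] in pixels, round what is visible of it).
- cut_out(label, camera): "mask" (400x640 bool, what is visible of it) and "rect" ([left, top, right, bottom] in pixels, round what is visible of it).
- pinpoint(label, camera): "position" ([column, row] in pixels: a listed point, or the origin of a listed thing).
The state is a dict: "time_s": time; "joint_positions": joint angles; "qd": joint speeds; "joint_efforts": joint torques, N m; "tcp_pos": TCP position; "tool_rot": TCP orientation; "ft_force": force on the tool from outside, world axes, zero at the start; "moment": the same for the moment, N m; "gripper_width": opening from 0.0 (shut) to 1.0 (fully open).
Only numpy, scipy, OpenCV 4.12 (cv2) and the standard library are available. Lean on these libraries where they do the work, as an engineer would, in place of code of your own. Each camera call takes 0.05 s, during which the arm holds its last target. There are 200 camera calls.

## Working session

There is one attempt and no reset: what is moved stays moved. The work goes in short steps, Python scripts to look and compute and a tool call to move; the robot and the scene stay as the last step left them, time stands still between calls to the robot, and variables do not carry over. Pictures are saved under pics/ and viewed, about 12 in all and at most 16, crops included, and the job is handed in when it is done.

Besides the shell and the picture viewer there is one more tool, called after ">>>" by a JSON object that holds its "op" and its "data", one argument or row to a line. carry_out: Moves the arm, as the interface text tells. Its arguments: {"type":"object","properties":{"increments":{"type":"array"},"squeeze":{"type":"number"}},"required":["increments"]}

```bash
ls; mkdir -p pics
cat > h.py <<'E'
import numpy as np, cv2
from workcell import *
def px2w(c,u,v,d=None,z=None):
    # pinhole cams: world point from depth or on plane z
    r=np.array([(u-c['cx'])/c['fx'],(v-c['cy'])/c['fy'],1.])
    T=c['T']
    if z is not None:
        w=T[:3,:3]@r; return T[:3,3]+w*(z-T[2,3])/w[2]
    if d is None:
        p=c['depth'][int(v)-1:int(v)+2,int(u)-1:int(u)+2]; d=np.median(p[p>0])
    return T[:3,:3]@(r*d)+T[:3,3]
def save(c,n): cv2.imwrite('pics/'+n,c['img'][:,:,::-1])
E
python3 - <<'E'
from h import *
s=observe(); print({k:np.round(v,3).tolist() for k,v in s.items()})
for n in ['top','scene']:
    c=capture(n); save(c,n+'0.png'); print(n,c['fx'],c['cx'],c['cy'],np.round(c['T'],3).tolist())
    np.savez(n+'0.npz',**c)
    for l in ['cart1_mid','cowl_mid','neck_seat','neck_top','neck_lug','lever_pivot','lever_grip','bezel_mid','zero_mark','needle_tip','solder_spool','flux_jar','pliers']:
        for r in pinpoint(l,n)[:4]:
            u,v=r['position']
            try: print(l,round(r['p'],2),np.round([u,v]),np.round(px2w(c,u,v),3))
            except Exception as e: print(l,r['p'],u,v,e)
E
```

```text
pics
{'time_s': 0.0, 'joint_positions': [73.827, 23.948, -0.592, 92.486, 0.267, 63.639, -3.039], 'qd': [0.053, -0.062, 0.006, 0.054, -0.085, 0.073, 0.122], 'joint_efforts': [-0.002, -86.443, 0.677, -43.488, 0.019, 0.008, 0.0], 'tcp_pos': [0.149, -0.607, 0.231], 'tool_rot': [[-0.0, 0.238, -0.971], [0.001, -0.971, -0.238], [-1.0, -0.001, 0.0]], 'ft_force': [0.325, -0.43, 0.32], 'moment': [-0.021, 0.007, 0.006], 'gripper_width': 1.003}
top 440.8717120259274 317.62534632040916 199.45028446633913 [[0.023, -0.996, 0.089, 0.49], [-1.0, -0.024, -0.006, -0.011], [0.008, -0.089, -0.996, 1.247], [0.0, 0.0, 0.0, 1.0]]
cart1_mid 0.63 [434. 198.] [ 0.61  -0.336  0.056]
cowl_mid 0.85 [360. 201.] [ 0.596 -0.134  0.057]
neck_seat 0.86 [207. 203.] [0.577 0.271 0.098]
neck_top 0.71 [204. 203.] [0.577 0.277 0.098]
neck_top 0.49 [259. 144.] [0.747 0.147 0.053]
neck_lug 0.71 [209. 195.] [0.599 0.268 0.087]
neck_lug 0.51 [302. 140.] [0.764 0.03  0.038]
neck_lug 0.17 [259. 207.] [0.569 0.132 0.11 ]
lever_pivot 0.51 [313. 204.] [ 0.589 -0.005  0.009]
lever_grip 0.61 [307. 202.] [0.594 0.01  0.004]
lever_grip
[... 568 characters left out ...]
21. 304.] [ 0.633 -0.345  0.056]
cart1_mid 0.46 [405. 226.] [0.783 0.139 0.031]
cowl_mid 0.79 [278. 248.] [ 0.609 -0.159  0.057]
neck_seat 0.96 [381. 158.] [0.599 0.26  0.083]
neck_top 0.71 [344. 166.] [0.566 0.129 0.113]
neck_top 0.58 [378. 147.] [0.569 0.279 0.096]
neck_lug 0.9 [384. 153.] [0.598 0.273 0.093]
lever_pivot 0.66 [314. 213.] [ 0.582 -0.007  0.037]
lever_grip 0.6 [312. 199.] [ 0.577 -0.008  0.092]
bezel_mid 0.6 [346. 172.] [0.582 0.119 0.107]
zero_mark 0.85 [343. 167.] [0.563 0.126 0.109]
solder_spool 0.79 [378. 257.] [0.794 0.007 0.036]
solder_spool 0.44 [345. 173.] [0.579 0.117 0.105]
flux_jar 0.85 [405. 224.] [0.782 0.138 0.04 ]
pliers 0.62 [304. 159.] [ 0.378  0.154 -0.001]
```

Run:
```python
import cv2
a=cv2.imread('pics/top0.png');cv2.imwrite('pics/top0c.png',cv2.resize(a[110:310,150:470],None,fx=2.5,fy=2.5,interpolation=cv2.INTER_CUBIC))
```

```text
(no output)
```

View pics/top0c.png

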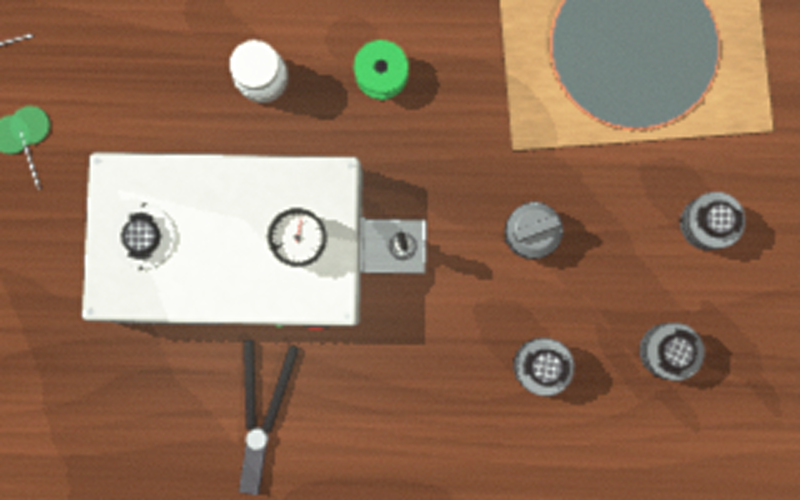

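View pics/scene0.png

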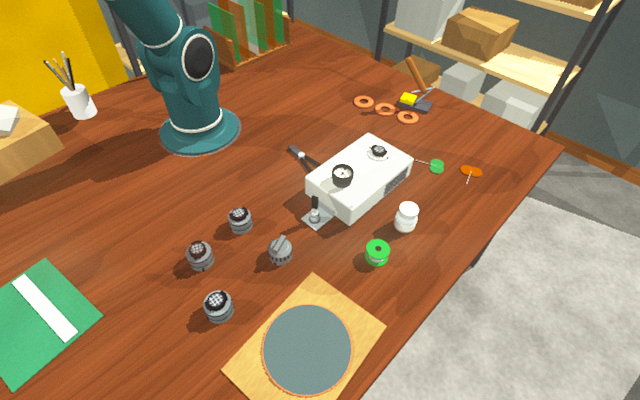

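Top view: extractor centre-left (neck at about 140,237 in the crop, gauge at 298,237), lever at about (402,245). The cowl is at (533,230) and there are three cartridges, at (715,220), (545,367) and (673,352). The jar, spool and pliers are clear of the work.

```bash
cat >> h.py <<'E'
def cloud(c):
    v,u=np.mgrid[0:400,0:640]; d=c['depth']
    P=np.stack([(u-c['cx'])/c['fx']*d,(v-c['cy'])/c['fy']*d,d],-1)
    return P@c['T'][:3,:3].T+c['T'][:3,3]
def az(v): return np.degrees(np.arctan2(v[1],v[0]))
def wcam(n=None):
    s=observe(); c=capture('wrist')
    T=np.eye(4); T[:3,:3]=s['tool_rot']; T[:3,3]=s['tcp_pos']; c['T']=T@c['mount']
    if n: save(c,n)
    return s,c
def wray(c,u,v):
    a=np.array([u-c['cx'],v-c['cy']])/c['fx']; t=np.linalg.norm(a)
    r=np.array([*(a/max(t,1e-9)*np.sin(t)),np.cos(t)]); return c['T'][:3,:3]@r
def wpt(c,u,v,z):
    r=wray(c,u,v); return c['T'][:3,3]+r*(z-c['T'][2,3])/r[2]
def wproj(c,p):
    q=np.linalg.inv(c['T'])@np.array([*p,1]); t=np.arctan2(np.hypot(q[0],q[1]),q[2]); k=t*c['fx']/np.hypot(q[0],q[1]); return q[0]*k+c['cx'],q[1]*k+c['cy']
def go(s,p,yaw,rows,flip=False):
    """total tool-frame move (mm) to world p, and cw turn to tool-y azimuth yaw"""
    R=s['tool_rot']; d=(np.array(p)-s['tcp_pos'])*1000
    t=R.T@d; a=az(R[:,1]); w=(a-yaw+180)%360-180
    print('cur',np.round(s['tcp_pos'],4),'yaw',round(a,1),'move tool',np.round(t,1),'/row',np.round(t/rows,2),'wx',round(w,1),round(w/rows,2),'dxdydz',np.round(d,1))
E
python3 - <<'E'
from h import *
s,c=wcam('w0.png'); print(c['fx'],c['cx'],c['cy'],np.round(c['mount'],3).tolist())
t=dict(np.load('top0.npz')); P=cloud(t)
z=P[...,2]
for n,(x,y) in dict(A=(.61,-.336),B=(.474,-.296),C=(.45,-.15),cowl=(.596,-.134),neck=(.577,.27),bez=(.574,.12)).items():
    m=(np.hypot(P[...,0]-x,P[...,1]-y)<.06)
    for lo,hi in [(.035,.048),(.05,.065),(.09,.105),(.105,.125)]:
        k=m&(z>lo)&(z<hi)
        if k.sum()>15: 
            q=P[k]; (cx,cy),r=cv2.minEnclosingCircle((q[:,:2]*1000).astype(np.float32)); print(n,lo,k.sum(),np.round(q.mean(0),4),'circ',round(cx),round(cy),round(r))
# box
k=(z>.07)&(z<.088)&(P[...,0]>.4)&(P[...,0]<.7)&(P[...,1]>0)&(P[...,1]<.4)
r=cv2.minAreaRect((P[k][:,:2]*1000).astype(np.float32)); print(r)
k=(z>.06)&(np.hypot(P[...,0]-.58,P[...,1]+.01)<.04); print(k.sum(),P[k].mean(0) if k.any() else '')
s0=observe(); go(s0,[.585,-.03,.25],-76.2,20)
E
```

```text
309.70691628693146 324.2719502238734 200.49717527360286 [[0.001, -0.324, 0.946, -0.142], [1.0, -0.0, -0.001, -0.0], [0.0, 0.946, 0.324, -0.083], [0.0, 0.0, 0.0, 1.0]]
A 0.035 196 [ 0.6108 -0.3392  0.0429] circ 612 -344 32
A 0.05 202 [ 0.6114 -0.3442  0.0564] circ 611 -345 25
B 0.035 201 [ 0.4674 -0.2952  0.0432] circ 467 -299 31
B 0.05 205 [ 0.4668 -0.299   0.0566] circ 467 -299 25
C 0.035 202 [ 0.4472 -0.1556  0.0437] circ 447 -158 31
C 0.05 206 [ 0.4471 -0.1575  0.0566] circ 447 -158 25
cowl 0.035 278 [ 0.5955 -0.1439  0.0418] circ 596 -145 31
cowl 0.05 85 [ 0.5963 -0.1449  0.0587] circ 596 -145 25
neck 0.09 222 [0.5751 0.2743 0.097 ] circ 575 275 24
bez 0.09 24 [0.5773 0.1078 0.1036] circ 576 106 28
bez 0.105 419 [0.5764 0.1093 0.1116] circ 576 109 30
((575.5267333984375, 192.28211975097656), (181.30328369140625, 290.34619140625), 0.4623269736766815)
25 [5.75750044e-01 1.49990548e-05 9.74547067e-02]
cur [ 0.149  -0.607   0.2313] yaw -76.2 move tool [ -18.8 -456.3 -561. ] /row [ -0.94 -22.82 -28.05] wx -0.0 -0.0 dxdydz [436.  577.   18.7]
```

Run:
```python
from h import *
t=dict(np.load('top0.npz')); P=cloud(t); z=P[...,2]
def pca(q):
    w,V=np.linalg.eigh(np.cov(q.T)); return round(az(V[:,1])%180,1),np.round(np.sqrt(w)*1000,2)
for n,x,y,lo,hi in [('A',.611,-.345,.05,.065),('B',.467,-.299,.05,.065),('C',.447,-.158,.05,.065),('cowl',.596,-.145,.052,.065),('neck',.575,.2745,.09,.105),('lever',.5758,0,.09,.11),('bezel',.576,.109,.1,.13)]:
    k=(np.hypot(P[...,0]-x,P[...,1]-y)<.035)&(z>lo)&(z<hi); print(n,k.sum(),pca(P[k][:,:2]))
    q=P[k]-[x,y,0]; rr=np.hypot(q[:,0],q[:,1]); f=rr>.0215; print('  lug dir',np.degrees(np.angle(np.sum(np.exp(2j*np.arctan2(q[f,1],q[f,0])))))/2%180, f.sum())
```

```text
A 202 (np.float64(90.0), array([ 9.74, 12.65]))
  lug dir 89.61391809625395 26
B 205 (np.float64(153.7), array([ 9.64, 12.72]))
  lug dir 153.85042465542517 25
C 206 (np.float64(80.7), array([ 9.33, 12.87]))
  lug dir 79.89994869069987 28
cowl 82 (np.float64(111.9), array([ 3.47, 14.35]))
  lug dir 112.31510236365298 11
neck 222 (np.float64(1.0), array([ 9.74, 12.6 ]))
  lug dir 1.647510663550312 24
lever 23 (np.float64(12.5), array([2.59, 4.98]))
  lug dir 0.0 0
bezel 443 (np.float64(61.4), array([15.21, 15.54]))
  lug dir 67.4032021537016 230
```

>>> {"op": "carry_out", "data": {
  "increments": [
    {"hand":1,"translation":[-1,-23,-28],"rotation":[0,0,0]},
    {"hand":1,"translation":[-1,-23,-28],"rotation":[0,0,0]},
    {"hand":1,"translation":[-1,-23,-28],"rotation":[0,0,0]},
    {"hand":1,"translation":[-1,-23,-28],"rotation":[0,0,0]},
    {"hand":1,"translation":[-1,-23,-28],"rotation":[0,0,0]},
    {"hand":1,"translation":[-1,-23,-28],"rotation":[0,0,0]},
    {"hand":1,"translation":[-1,-23,-28],"rotation":[0,0,0]},
    {"hand":1,"translation":[-1,-23,-28],"rotation":[0,0,0]},
    {"hand":1,"translation":[-1,-23,-28],"rotation":[0,0,0]},
    {"hand":1,"translation":[-1,-23,-28],"rotation":[0,0,0]}
  ]
}}

```text
time_s: 2.45
tcp_pos: [0.3668, -0.3156, 0.2415]
tool_rot: [[0.0, 0.238, -0.971], [-0.0, -0.971, -0.238], [-1.0, 0.0, -0.0]]
ft_force: [0.8, -1.0, -0.4]
gripper_width: 0.999
```

>>> {"op": "carry_out", "data": {
  "increments": [
    {"hand":1,"translation":[-1,-23,-28],"rotation":[0,0,0]},
    {"hand":1,"translation":[-1,-23,-28],"rotation":[0,0,0]},
    {"hand":1,"translation":[-1,-23,-28],"rotation":[0,0,0]},
    {"hand":1,"translation":[-1,-23,-28],"rotation":[0,0,0]},
    {"hand":1,"translation":[-1,-23,-28],"rotation":[0,0,0]},
    {"hand":1,"translation":[-1,-23,-28],"rotation":[0,0,0]},
    {"hand":1,"translation":[-1,-23,-28],"rotation":[0,0,0]},
    {"hand":1,"translation":[-1,-23,-28],"rotation":[0,0,0]},
    {"hand":1,"translation":[0,-20,-26],"rotation":[0,0,0]},
    {"hand":1,"translation":[0,0,0],"rotation":[0,0,0]}
  ]
}}

```text
time_s: 3.45
tcp_pos: [0.562, -0.0549, 0.2492]
tool_rot: [[0.001, 0.243, -0.97], [0.002, -0.97, -0.243], [-1.0, -0.002, -0.001]]
ft_force: [-1.4, -0.6, 0.2]
gripper_width: 0.999
```

Run:
```python
from h import *
s,c=wcam('w1.png'); print(s['joint_positions'],s['tcp_pos'],az(s['tool_rot'][:,1]))
print('lever px',wproj(c,[.5755,0,.1]),wproj(c,[.5755,0,.03]),'bezel',wproj(c,[.576,.109,.115]))
for l in ['lever_grip','lever_pivot','zero_mark','needle_tip']:
    for r in pinpoint(l,'wrist')[:2]: print(l,r['p'],r['position'])
```

```text
[ 22.13567524  18.33973657 -24.15439775  99.45557565   8.12574924
  63.9074114  -80.42796716] [ 0.56199111 -0.0549117   0.24920877] -75.91641162463556
lever px (np.float64(273.0215848027675), np.float64(158.65662669278765)) (np.float64(282.6151968016762), np.float64(147.25326690181487)) bezel (np.float64(165.6460951387802), np.float64(137.98510347211555))
lever_grip 0.92 [276.4, 152.8]
lever_pivot 0.69 [279.8, 146.2]
lever_pivot 0.62 [275.4, 152.4]
zero_mark 0.88 [149.4, 144.5]
needle_tip 0.43 [175.5, 118.1]
```

View pics/w1.png

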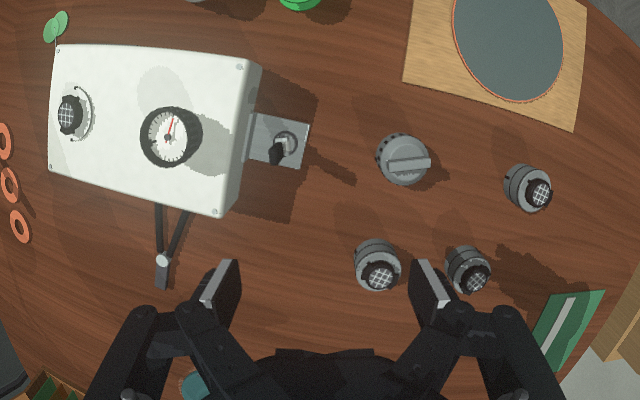

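Wrist view: the lever is at (277,152), blade almost along world x, which agrees with a measured azimuth of about 12°. The bolt therefore needs roughly 100° clockwise. I'll turn the tool round first.

>>> {"op": "carry_out", "data": {
  "increments": [
    {"hand":0.45,"translation":[2,0,0],"rotation":[-8.5,0,0]},
    {"hand":0.45,"translation":[2,0,0],"rotation":[-8.5,0,0]},
    {"hand":0.45,"translation":[2,0,0],"rotation":[-8.5,0,0]},
    {"hand":0.45,"translation":[2,0,0],"rotation":[-8.5,0,0]},
    {"hand":0.45,"translation":[2,0,0],"rotation":[-8.5,0,0]},
    {"hand":0.45,"translation":[2,0,0],"rotation":[-8.5,0,0]},
    {"hand":0.45,"translation":[2,0,0],"rotation":[-8.5,0,0]},
    {"hand":0.45,"translation":[2,0,0],"rotation":[-8.5,0,0]},
    {"hand":0.45,"translation":[2,0,0],"rotation":[-8.5,0,0]},
    {"hand":0.45,"translation":[2,0,0],"rotation":[-8.5,0,0]}
  ]
}}

```text
time_s: 4.7
tcp_pos: [0.5599, -0.0601, 0.2293]
tool_rot: [[0.0, 0.988, 0.158], [-0.001, 0.158, -0.988], [-1.0, -0.0, 0.001]]
ft_force: [0.7, 0.3, 0.4]
gripper_width: 0.459
```

>>> {"op": "carry_out", "data": {
  "increments": [
    {"hand":0.45,"translation":[2,0,0],"rotation":[-8.5,0,0]},
    {"hand":0.45,"translation":[2,0,0],"rotation":[-8.5,0,0]},
    {"hand":0.45,"translation":[2,0,0],"rotation":[-8.5,0,0]},
    {"hand":0.45,"translation":[2,0,0],"rotation":[-8.5,0,0]},
    {"hand":0.45,"translation":[2,0,0],"rotation":[-8.5,0,0]},
    {"hand":0.45,"translation":[2,0,0],"rotation":[-8.5,0,0]},
    {"hand":0.45,"translation":[2,0,0],"rotation":[-8.5,0,0]},
    {"hand":0.45,"translation":[2,0,0],"rotation":[-8.5,0,0]},
    {"hand":0.45,"translation":[2,0,0],"rotation":[-8.5,0,0]},
    {"hand":0.45,"translation":[2,0,0],"rotation":[-8.5,0,0]}
  ]
}}

```text
time_s: 5.7
tcp_pos: [0.5599, -0.0602, 0.2093]
tool_rot: [[-0.0, -0.071, 0.997], [-0.001, 0.997, 0.071], [-1.0, -0.001, -0.0]]
ft_force: [-0.5, -0.7, 0.5]
gripper_width: 0.448
```

>>> {"op": "carry_out", "data": {
  "increments": [
    {"hand":0.45,"translation":[2,0,0],"rotation":[-8.5,0,0]},
    {"hand":0.45,"translation":[0,0,0],"rotation":[0,0,0]},
    {"hand":0.45,"translation":[0,0,0],"rotation":[0,0,0]}
  ]
}}

```text
time_s: 6.0
tcp_pos: [0.56, -0.0598, 0.2073]
tool_rot: [[-0.0, -0.207, 0.978], [-0.0, 0.978, 0.207], [-1.0, -0.0, -0.0]]
ft_force: [0.8, 1.3, 0.1]
gripper_width: 0.452
```

Run:
```python
from h import *
s,c=wcam('w2.png'); print(s['joint_positions'],s['gripper_width'])
u,v=map(int,wproj(c,[.5755,0,.1])); print(u,v); print(wproj(c,[.5755,0,.03]),wproj(c,[.576,.109,.115]))
i=c['img'][:,:,::-1]; cv2.imwrite('pics/w2c.png',cv2.resize(i[max(0,v-90):v+90,max(0,u-220):u+60],None,fx=2.8,fy=2.8))
for l in ['lever_grip','lever_pivot','zero_mark','needle_tip','bezel_mid']:
    for r in pinpoint(l,'wrist')[:2]: print(l,r['p'],r['position'])
go(s,[.5755,0,.13],102.5,5)
```

```text
[ 46.72948444  29.80774693 -57.88260311 101.46190293  27.81868876
  64.45509137  81.75977475] 0.4515963327595514
386 227
(np.float64(374.286060606387), np.float64(202.1407923628088)) (np.float64(492.30846898621905), np.float64(253.50962221543875))
lever_grip 0.84 [381.9, 220.0]
lever_pivot 0.92 [373.9, 204.3]
zero_mark 0.8 [507.0, 244.9]
zero_mark 0.51 [520.1, 70.6]
needle_tip 0.59 [482.3, 266.8]
needle_tip 0.29 [351.8, 322.6]
bezel_mid 0.74 [492.5, 248.8]
cur [ 0.56   -0.0598  0.2073] yaw 102.0 move tool [77.3 55.3 27.5] /row [15.45 11.06  5.51] wx -0.5 -0.11 dxdydz [ 15.5  59.8 -77.3]
```

View pics/w2c.png

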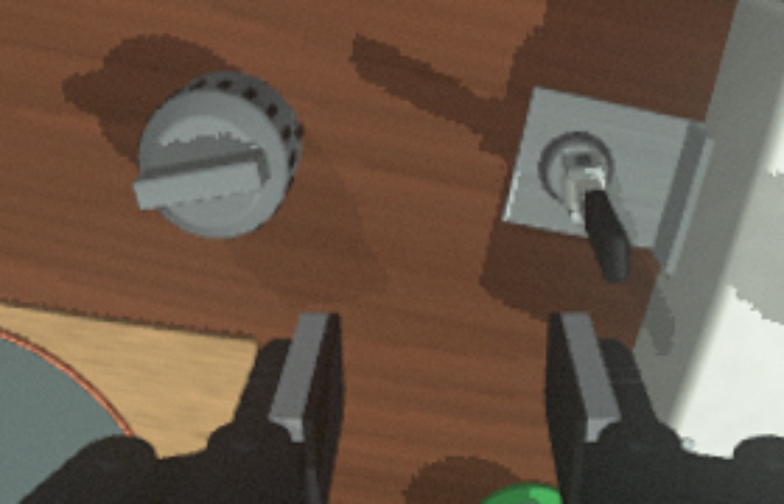

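>>> {"op": "carry_out", "data": {
  "increments": [
    {"hand":0.45,"translation":[10,18.5,9.2],"rotation":[0,0,0]},
    {"hand":0.45,"translation":[10,18.4,9.2],"rotation":[0,0,0]},
    {"hand":0.45,"translation":[17,18.4,9.1],"rotation":[0,0,0]},
    {"hand":0.45,"translation":[30,0,0],"rotation":[0,0,0]},
    {"hand":0.45,"translation":[30,0,0],"rotation":[0,0,0]},
    {"hand":0.45,"translation":[30,0,0],"rotation":[0,0,0]},
    {"hand":0.45,"translation":[20,0,0],"rotation":[0,0,0]},
    {"hand":0.45,"translation":[0,0,0],"rotation":[0,0,0]}
  ]
}}

```text
time_s: 7.1
tcp_pos: [0.574, 0.0008, 0.0581]
tool_rot: [[-0.004, -0.213, 0.977], [0.0, 0.977, 0.213], [-1.0, 0.001, -0.004]]
ft_force: [0.4, -0.4, -0.2]
gripper_width: 0.452
```

>>> {"op": "carry_out", "data": {
  "increments": [
    {"hand":0,"translation":[0,0,0],"rotation":[0,0,0]},
    {"hand":0,"translation":[0,0,0],"rotation":[0,0,0]},
    {"hand":0,"translation":[0,0,0],"rotation":[0,0,0]},
    {"hand":0,"translation":[0,0,0],"rotation":[0,0,0]},
    {"hand":0,"translation":[0,0,0],"rotation":[0,0,0]}
  ],
  "squeeze": 40
}}

```text
time_s: 7.6
tcp_pos: [0.5761, 0.0005, 0.0616]
tool_rot: [[0.002, -0.212, 0.977], [-0.001, 0.977, 0.212], [-1.0, -0.001, 0.002]]
ft_force: [-0.3, -2.4, 7.7]
gripper_width: 0.099
```

Run:
```python
from h import *
s=observe(); print(s['joint_positions'],s['gripper_width'],s['tcp_pos'],az(s['tool_rot'][:,1]),s['ft_force'],s['moment'])
```

```text
[ 33.31003191  41.11581395 -49.00560947 105.48703854  39.21710016
  51.8438882   67.96149293] 0.09910299869192897 [5.76134219e-01 4.58633289e-04 6.16000208e-02] 102.26802829644652 [-0.2689849  -2.44023044  7.70102579] [-0.62271886  0.25061023  0.10603826]
```

>>> {"op": "carry_out", "data": {
  "increments": [
    {"hand":0,"translation":[0,0,0],"rotation":[6,0,0]},
    {"hand":0,"translation":[0,0,0],"rotation":[8,0,0]},
    {"hand":0,"translation":[0,0,0],"rotation":[8,0,0]},
    {"hand":0,"translation":[0,0,0],"rotation":[8,0,0]},
    {"hand":0,"translation":[0,0,0],"rotation":[8,0,0]},
    {"hand":0,"translation":[0,0,0],"rotation":[8,0,0]},
    {"hand":0,"translation":[0,0,0],"rotation":[8,0,0]},
    {"hand":0,"translation":[0,0,0],"rotation":[8,0,0]},
    {"hand":0,"translation":[0,0,0],"rotation":[8,0,0]},
    {"hand":0,"translation":[0,0,0],"rotation":[8,0,0]}
  ]
}}

```text
time_s: 8.6
tcp_pos: [0.5767, 0.0015, 0.0617]
tool_rot: [[0.003, 0.914, 0.407], [0.001, 0.407, -0.914], [-1.0, 0.003, 0.001]]
ft_force: [3.4, 1.9, 0.5]
gripper_width: 0.102
```

Run:
```python
from h import *
s=observe(); print(s['joint_positions'],s['gripper_width'],s['tcp_pos'],az(s['tool_rot'][:,1]),s['ft_force'],s['moment'])
```

```text
[ 21.08426869  34.98139707 -31.5596734  105.85978008  24.66323621
  45.8666961    0.69338963] 0.10150098098472254 [0.57667578 0.00150575 0.06166626] 23.992347561013094 [3.43542999 1.89643596 0.52440046] [ 0.4835953  -0.9616392   0.17201492]
```

>>> {"op": "carry_out", "data": {
  "increments": [
    {"hand":0,"translation":[0,0,0],"rotation":[6,0,0]},
    {"hand":0,"translation":[0,0,0],"rotation":[6,0,0]},
    {"hand":0,"translation":[0,0,0],"rotation":[6,0,0]},
    {"hand":0,"translation":[0,0,0],"rotation":[3,0,0]},
    {"hand":0,"translation":[0,0,0],"rotation":[0,0,0]}
  ]
}}

```text
time_s: 9.1
tcp_pos: [0.577, 0.0016, 0.0617]
tool_rot: [[0.004, 0.998, 0.056], [0.001, 0.056, -0.998], [-1.0, 0.004, -0.001]]
ft_force: [5.3, 0.8, 0.6]
gripper_width: 0.102
```

Run:
```python
from h import *
s=observe(); print(s['joint_positions'],s['gripper_width'],s['tcp_pos'],az(s['tool_rot'][:,1]),s['ft_force'],s['moment'])
```

```text
[ 17.41532719  33.86792234 -26.64879594 105.96601845  20.7497241
  44.75678133 -16.99940617] 0.10195367793268974 [0.57697817 0.00159687 0.0616668 ] 3.2039636905506574 [5.33046329 0.82738306 0.61656391] [ 0.33753025 -1.38050868  0.00457704]
```

>>> {"op": "carry_out", "data": {
  "increments": [
    {"hand":0,"translation":[0,0,0],"rotation":[3,0,0]},
    {"hand":0,"translation":[0,0,0],"rotation":[3,0,0]},
    {"hand":0,"translation":[0,0,0],"rotation":[2,0,0]},
    {"hand":0,"translation":[0,0,0],"rotation":[0,0,0]},
    {"hand":0,"translation":[0,0,0],"rotation":[0,0,0]}
  ]
}}

```text
time_s: 9.6
tcp_pos: [0.5771, 0.0016, 0.0617]
tool_rot: [[0.004, 0.997, -0.08], [0.001, -0.08, -0.997], [-1.0, 0.004, -0.001]]
ft_force: [5.8, 1.4, 1.6]
gripper_width: 0.1
```

Run:
```python
from h import *
s=observe(); print(s['joint_positions'],s['gripper_width'],s['tcp_pos'],az(s['tool_rot'][:,1]),s['ft_force'],s['moment'])
```

```text
[ 16.01942118  33.49861344 -24.80484822 106.00857025  19.29264651
  44.39505785 -23.65602902] 0.10023649039905848 [0.57708931 0.00162305 0.06174317] -4.614466464022435 [5.80217239 1.35969291 1.63220144] [ 0.29447049 -1.41887256  1.04487191]
```

>>> {"op": "carry_out", "data": {
  "increments": [
    {"hand":0.45,"translation":[0,0,0],"rotation":[0,0,0]},
    {"hand":0.45,"translation":[0,0,0],"rotation":[0,0,0]},
    {"hand":0.45,"translation":[0,0,0],"rotation":[0,0,0]},
    {"hand":0.45,"translation":[-30,0,0],"rotation":[0,0,0]},
    {"hand":0.45,"translation":[-35,0,0],"rotation":[-4.6,0,0]},
    {"hand":0.45,"translation":[0,17,0],"rotation":[0,0,0]},
    {"hand":0,"translation":[0,16,0],"rotation":[0,0,0]},
    {"hand":0,"translation":[0,0,0],"rotation":[0,0,0]},
    {"hand":0,"translation":[0,0,0],"rotation":[0,0,0]},
    {"hand":0,"translation":[0,0,0],"rotation":[0,0,0]}
  ]
}}

```text
time_s: 10.6
tcp_pos: [0.6077, 0.0008, 0.1251]
tool_rot: [[-0.001, 1.0, -0.002], [0.0, -0.002, -1.0], [-1.0, -0.001, -0.0]]
ft_force: [-0.2, -0.1, -0.4]
gripper_width: -0.003
```

Run:
```python
from h import *
s,c=wcam('w3.png'); print(s['joint_positions'],s['gripper_width'],s['tcp_pos'],az(s['tool_rot'][:,1]),s['ft_force'],s['moment'])
print(wproj(c,[.5755,0,.1]),wproj(c,[.5755,0,.03]))
for l in ['lever_grip','lever_pivot','zero_mark','needle_tip','bezel_mid']:
    for r in pinpoint(l,'wrist')[:2]: print(l,r['p'],r['position'])
```

```text
[ 17.66777039  31.49758211 -27.52406804  99.40507161  17.48453629
  53.42655873 -17.02288487] -0.002800642009519806 [0.60767705 0.0008466  0.12507299] -0.09255767114567152 [-0.24061292 -0.05602513 -0.38009681] [ 0.01080842 -0.05099288 -0.01015215]
(np.float64(271.59642451808344), np.float64(242.9106187003343)) (np.float64(285.18688135014), np.float64(204.44485455161148))
lever_grip 0.65 [244.9, 23.2]
lever_grip 0.64 [278.8, 227.9]
lever_pivot 0.96 [288.9, 205.9]
lever_pivot 0.3 [95.1, 51.0]
zero_mark 0.43 [279.1, 226.8]
needle_tip 0.78 [301.1, 57.0]
bezel_mid 0.79 [263.1, 51.3]
```

View pics/w3.png

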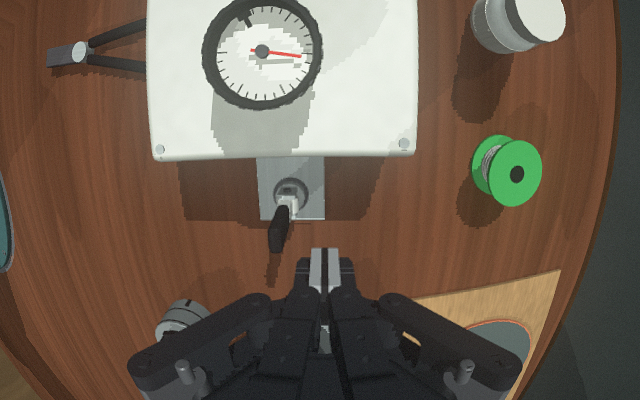

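Lever stands upright and square at (280,225). On the gauge the needle points about -9° and the zero mark sits at about +117°. Now I'll fold the lever towards -x.

>>> {"op": "carry_out", "data": {
  "increments": [
    {"hand":0,"translation":[24,0,0],"rotation":[0,0,0]},
    {"hand":0,"translation":[23,0,0],"rotation":[0,0,0]},
    {"hand":0,"translation":[3,-15,0],"rotation":[0,0,0]},
    {"hand":0,"translation":[2,-12,0],"rotation":[0,0,0]},
    {"hand":0,"translation":[2,-11,0],"rotation":[0,0,0]},
    {"hand":0,"translation":[6,-10,0],"rotation":[0,0,0]},
    {"hand":0,"translation":[8.6,-8,0],"rotation":[0,0,0]},
    {"hand":0,"translation":[8,-4,0],"rotation":[0,0,0]},
    {"hand":0,"translation":[6.4,-3,0],"rotation":[0,0,0]},
    {"hand":0,"translation":[4,-1.5,0],"rotation":[0,0,0]}
  ]
}}

```text
time_s: 11.9
tcp_pos: [0.5436, 0.0009, 0.0379]
tool_rot: [[0.0, 1.0, -0.002], [0.0, -0.002, -1.0], [-1.0, 0.0, -0.0]]
ft_force: [3.1, -0.5, 3.4]
gripper_width: 0.0
```

>>> {"op": "carry_out", "data": {
  "increments": [
    {"hand":0,"translation":[2,0,0],"rotation":[0,0,0]},
    {"hand":0,"translation":[2,0,0],"rotation":[0,0,0]},
    {"hand":0,"translation":[0,0,0],"rotation":[0,0,0]}
  ]
}}

```text
time_s: 12.2
tcp_pos: [0.5435, 0.0009, 0.0345]
tool_rot: [[-0.001, 1.0, -0.002], [-0.0, -0.002, -1.0], [-1.0, -0.001, 0.0]]
ft_force: [-7.4, -0.9, 14.3]
gripper_width: -0.0
```

Run:
```python
from h import *
s,c=wcam('w4.png'); print(s['joint_positions'],s['gripper_width'],s['tcp_pos'],s['ft_force'],s['moment'])
```

```text
[ 16.59195351  33.64232137 -25.02646285 111.08646038  21.45766072
  39.89731421 -21.54339133] -0.00011953912961050237 [0.54345687 0.00089496 0.03452601] [-7.36977996 -0.93446149 14.31756274] [-0.21837772  1.49022244  0.05110945]
```

>>> {"op": "carry_out", "data": {
  "increments": [
    {"hand":0,"translation":[-30,0,0],"rotation":[0,0,0]},
    {"hand":0,"translation":[-40,0,0],"rotation":[0,0,0]},
    {"hand":0,"translation":[-40,0,0],"rotation":[0,0,0]},
    {"hand":0,"translation":[-40,0,0],"rotation":[0,0,0]},
    {"hand":1,"translation":[0,0,0],"rotation":[0,0,0]},
    {"hand":1,"translation":[0,0,0],"rotation":[0,0,0]}
  ]
}}

```text
time_s: 12.85
tcp_pos: [0.544, 0.0007, 0.1848]
tool_rot: [[0.001, 1.0, -0.002], [-0.0, -0.002, -1.0], [-1.0, 0.001, 0.0]]
ft_force: [0.9, -1.2, -0.0]
gripper_width: 0.33
```

Run:
```python
from h import *
s,c=wcam('w5.png'); print(s['joint_positions'],s['gripper_width'],s['tcp_pos'])
P=[c]
for l in ['lever_grip','lever_pivot','zero_mark','needle_tip','bezel_mid']:
    for r in pinpoint(l,'wrist')[:2]: print(l,round(r['p'],2),r['position'],np.round(wpt(c,*r['position'],dict(l=.03).get(l[0],.112)),4))
# depth check over lever (-x)
t=capture('top'); Q=cloud(t); k=(np.hypot(Q[...,0]-.54,Q[...,1])<.05)&(Q[...,2]>.02); print(k.sum(),Q[k][:,2].max() if k.any() else '',np.round(Q[k].mean(0),3))
u,v=map(int,wproj(c,[.56,.06,.08])); i=c['img'][:,:,::-1]; print(u,v)
cv2.imwrite('pics/w5c.png',cv2.resize(i[max(0,v-110):v+90,max(0,u-150):u+150],None,fx=2.6,fy=2.6))
```

```text
[ 21.75185953  21.2377137  -30.71266798 105.97712397  12.90328529
  56.16837537 -14.60061029] 0.3301440675476314 [0.54397108 0.0006894  0.1848429 ]
lever_grip 0.76 [308.4, 180.6] [0.5282 0.0037 0.03  ]
lever_pivot 0.6 [356.1, 183.0] [0.5757 0.0011 0.03  ]
zero_mark 0.77 [356.4, 36.9] [0.566  0.1279 0.112 ]
needle_tip 0.68 [400.1, 71.1] [0.5965 0.1049 0.112 ]
bezel_mid 0.79 [373.2, 62.7] [0.5775 0.1098 0.112 ]
2997 0.5909581063744747 [ 0.538 -0.     0.554]
344 128
```

View pics/w5c.png

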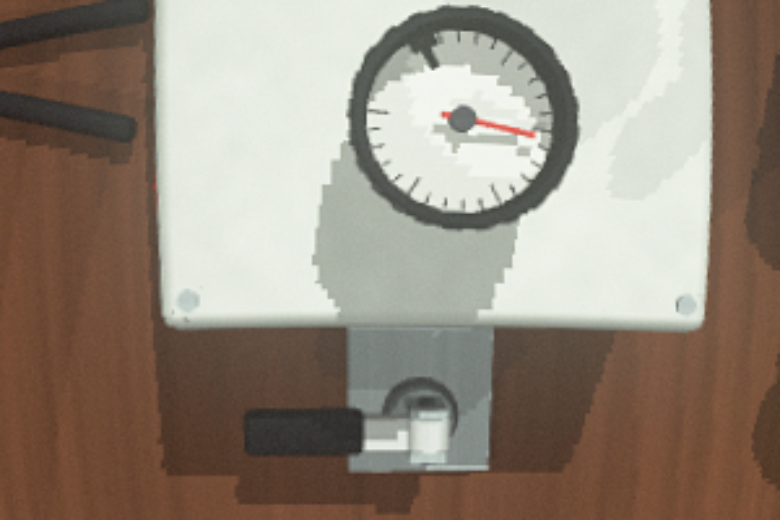

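Lever lies flat along -x (crop 245–450, 430). Needle is at -12° and the zero mark at +118°, so the bezel needs about 130° clockwise.

>>> {"op": "carry_out", "data": {
  "increments": [
    {"hand":1,"translation":[0,8,-27],"rotation":[0,0,0]},
    {"hand":1,"translation":[0,8,-27],"rotation":[0,0,0]},
    {"hand":1,"translation":[0,8,-27],"rotation":[0,0,0]},
    {"hand":1,"translation":[0,8,-27],"rotation":[0,0,0]},
    {"hand":1,"translation":[0,0,0],"rotation":[-8.5,0,0]},
    {"hand":1,"translation":[0,0,0],"rotation":[-8.5,0,0]},
    {"hand":1,"translation":[0,0,0],"rotation":[-8.5,0,0]},
    {"hand":1,"translation":[0,0,0],"rotation":[-8.5,0,0]},
    {"hand":1,"translation":[0,0,0],"rotation":[-8.5,0,0]},
    {"hand":1,"translation":[0,0,0],"rotation":[-8.5,0,0]}
  ]
}}

```text
time_s: 14.2
tcp_pos: [0.5759, 0.1088, 0.1839]
tool_rot: [[-0.001, 0.626, 0.78], [0.0, 0.78, -0.626], [-1.0, -0.0, -0.001]]
ft_force: [0.7, -1.2, -0.5]
gripper_width: 1.002
```

>>> {"op": "carry_out", "data": {
  "increments": [
    {"hand":1,"translation":[0,0,0],"rotation":[-8.5,0,0]},
    {"hand":1,"translation":[30,0,0],"rotation":[0,0,0]},
    {"hand":1,"translation":[30,0,0],"rotation":[0,0,0]},
    {"hand":1,"translation":[25,0,0],"rotation":[0,0,0]},
    {"hand":1,"translation":[14,0,0],"rotation":[0,0,0]},
    {"hand":1,"translation":[0,0,0],"rotation":[0,0,0]}
  ]
}}

```text
time_s: 14.8
tcp_pos: [0.5752, 0.1088, 0.0837]
tool_rot: [[-0.003, 0.509, 0.861], [-0.0, 0.861, -0.509], [-1.0, -0.001, -0.002]]
ft_force: [0.9, -0.2, 0.6]
gripper_width: 1.0
```

>>> {"op": "carry_out", "data": {
  "increments": [
    {"hand":0,"translation":[0,0,0],"rotation":[0,0,0]},
    {"hand":0,"translation":[0,0,0],"rotation":[0,0,0]},
    {"hand":0,"translation":[0,0,0],"rotation":[0,0,0]},
    {"hand":0,"translation":[0,0,0],"rotation":[0,0,0]},
    {"hand":0,"translation":[0,0,0],"rotation":[0,0,0]}
  ],
  "squeeze": 30
}}

```text
time_s: 15.3
tcp_pos: [0.5769, 0.1094, 0.0868]
tool_rot: [[0.002, 0.509, 0.861], [0.001, 0.861, -0.509], [-1.0, 0.002, 0.002]]
ft_force: [-0.5, 2.1, 8.2]
gripper_width: 0.693
```

Run:
```python
from h import *
s=observe(); print(s['joint_positions'],s['gripper_width'],s['tcp_pos'],az(s['tool_rot'][:,1]),s['ft_force'],s['moment'])
```

```text
[ 16.3820528   36.03583269 -40.07992547 103.48542058  29.13767227
  51.08370452  22.31725221] 0.6930658099413504 [0.57694368 0.10940423 0.08677727] 59.40759890843456 [-0.4512482   2.08033544  8.15834998] [0.55169566 0.0432517  0.01378432]
```

>>> {"op": "carry_out", "data": {
  "increments": [
    {"hand":0,"translation":[0,0,0],"rotation":[8.2,0,0]},
    {"hand":0,"translation":[0,0,0],"rotation":[8.2,0,0]},
    {"hand":0,"translation":[0,0,0],"rotation":[8.2,0,0]},
    {"hand":0,"translation":[0,0,0],"rotation":[8.2,0,0]},
    {"hand":0,"translation":[0,0,0],"rotation":[8.2,0,0]},
    {"hand":0,"translation":[0,0,0],"rotation":[8.2,0,0]},
    {"hand":0,"translation":[0,0,0],"rotation":[8.2,0,0]},
    {"hand":0,"translation":[0,0,0],"rotation":[8.2,0,0]}
  ]
}}

```text
time_s: 16.1
tcp_pos: [0.5768, 0.1093, 0.0868]
tool_rot: [[0.002, 0.994, -0.114], [0.001, -0.114, -0.994], [-1.0, 0.002, -0.001]]
ft_force: [-2.1, 0.4, 8.3]
gripper_width: 0.695
```

>>> {"op": "carry_out", "data": {
  "increments": [
    {"hand":0,"translation":[0,0,0],"rotation":[8.2,0,0]},
    {"hand":0,"translation":[0,0,0],"rotation":[8.2,0,0]},
    {"hand":0,"translation":[0,0,0],"rotation":[8.2,0,0]},
    {"hand":0,"translation":[0,0,0],"rotation":[8.2,0,0]},
    {"hand":0,"translation":[0,0,0],"rotation":[8.2,0,0]},
    {"hand":0,"translation":[0,0,0],"rotation":[8.2,0,0]},
    {"hand":0,"translation":[0,0,0],"rotation":[8.2,0,0]},
    {"hand":0,"translation":[0,0,0],"rotation":[7.5,0,0]},
    {"hand":0,"translation":[0,0,0],"rotation":[0,0,0]}
  ]
}}

```text
time_s: 17.0
tcp_pos: [0.5766, 0.1094, 0.0867]
tool_rot: [[0.002, 0.319, -0.948], [0.001, -0.948, -0.319], [-1.0, 0.0, -0.002]]
ft_force: [-2.0, 0.3, 9.7]
gripper_width: 0.694
```

Run:
```python
from h import *
s=observe(); print(s['joint_positions'],s['gripper_width'],s['tcp_pos'],az(s['tool_rot'][:,1]),s['ft_force'],s['moment'])
```

```text
[ -6.30119531  30.28039128  -9.58716997 104.29401452   6.71422726
  45.86047257 -90.64601889] 0.6937079052650107 [0.57662649 0.10935627 0.08674258] -71.36854439092644 [-1.95379461  0.32375658  9.67478995] [-0.09358462  0.42986218 -0.05688207]
```

>>> {"op": "carry_out", "data": {
  "increments": [
    {"hand":1,"translation":[0,0,0],"rotation":[0,0,0]},
    {"hand":1,"translation":[0,0,0],"rotation":[0,0,0]},
    {"hand":1,"translation":[0,0,0],"rotation":[0,0,0]},
    {"hand":1,"translation":[-30,0,0],"rotation":[0,0,0]},
    {"hand":1,"translation":[-40,0,0],"rotation":[0,0,0]},
    {"hand":1,"translation":[-40,0,0],"rotation":[0,0,0]},
    {"hand":1,"translation":[-20,0,0],"rotation":[0,0,0]},
    {"hand":1,"translation":[0,0,0],"rotation":[0,0,0]}
  ]
}}

```text
time_s: 17.8
tcp_pos: [0.5773, 0.109, 0.2185]
tool_rot: [[0.005, 0.324, -0.946], [0.001, -0.946, -0.324], [-1.0, 0.001, -0.005]]
ft_force: [-0.3, -0.2, 0.3]
gripper_width: 1.003
```

Run:
```python
from h import *
s,c=wcam('w6.png'); print(s['joint_positions'],s['gripper_width'],s['tcp_pos'],az(s['tool_rot'][:,1]))
for l in ['lever_grip','lever_pivot','zero_mark','needle_tip','bezel_mid']:
    for r in pinpoint(l,'wrist')[:2]: print(l,round(r['p'],2),r['position'],np.round(wpt(c,*r['position'],dict(l=.03).get(l[0],.112)),4))
u,v=map(int,wproj(c,[.576,.109,.112])); i=c['img'][:,:,::-1]; print(u,v)
cv2.imwrite('pics/w6c.png',cv2.resize(i[max(0,v-70):v+70,max(0,u-90):u+90],None,fx=3,fy=3))
```

```text
[ -5.18224877  21.03778703 -10.76011462  98.68538255   4.43809788
  60.41024071 -88.52525272] 1.00284428547816 [0.5773425  0.1090104  0.21854209] -71.10898067560737
lever_grip 0.66 [392.6, 237.8] [0.5318 0.0069 0.03  ]
lever_pivot 0.96 [413.1, 206.9] [ 0.5761 -0.0008  0.03  ]
zero_mark 0.8 [334.6, 180.0] [0.596  0.1065 0.112 ]
needle_tip 0.65 [332.9, 179.0] [0.5963 0.1081 0.112 ]
needle_tip 0.58 [165.0, 138.8] [0.585  0.2601 0.112 ]
bezel_mid 0.56 [324.0, 200.3] [0.5762 0.1091 0.112 ]
324 200
```

View pics/w6c.png

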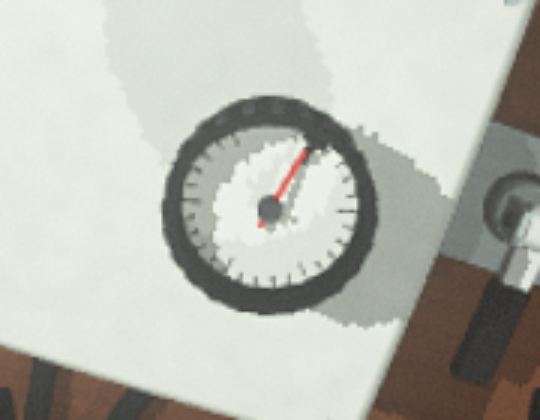

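>>> {"op": "carry_out", "data": {
  "increments": [
    {"hand":1,"translation":[0,0,0],"rotation":[-7.6,0,0]},
    {"hand":1,"translation":[0,0,0],"rotation":[-7.6,0,0]},
    {"hand":1,"translation":[0,0,0],"rotation":[-7.6,0,0]},
    {"hand":1,"translation":[0,0,0],"rotation":[-7.6,0,0]},
    {"hand":1,"translation":[0,0,0],"rotation":[-7.6,0,0]},
    {"hand":1,"translation":[0,0,0],"rotation":[-7.6,0,0]},
    {"hand":1,"translation":[0,0,0],"rotation":[-7.6,0,0]},
    {"hand":1,"translation":[0,0,0],"rotation":[-7.6,0,0]}
  ]
}}

```text
time_s: 18.9
tcp_pos: [0.5758, 0.1088, 0.2145]
tool_rot: [[-0.001, 0.985, -0.173], [0.0, -0.173, -0.985], [-1.0, -0.001, 0.0]]
ft_force: [0.0, -0.3, -0.1]
gripper_width: 1.0
```

>>> {"op": "carry_out", "data": {
  "increments": [
    {"hand":1,"translation":[0,-9.1,31.7],"rotation":[0,0,0]},
    {"hand":1,"translation":[0,-9.1,31.7],"rotation":[0,0,0]},
    {"hand":1,"translation":[0,-9.1,31.7],"rotation":[0,0,0]},
    {"hand":1,"translation":[0,-9.1,31.7],"rotation":[0,0,0]},
    {"hand":1,"translation":[0,-9.1,31.7],"rotation":[0,0,0]},
    {"hand":1,"translation":[0,-9.1,31.7],"rotation":[0,0,0]},
    {"hand":1,"translation":[0,-9.1,31.7],"rotation":[0,0,0]},
    {"hand":1,"translation":[0,-9.1,31.7],"rotation":[0,0,0]},
    {"hand":1,"translation":[0,-9,31.7],"rotation":[0,0,0]},
    {"hand":1,"translation":[0,0,0],"rotation":[0,0,0]}
  ]
}}

```text
time_s: 19.9
tcp_pos: [0.4426, -0.1608, 0.2147]
tool_rot: [[-0.001, 0.983, -0.184], [-0.0, -0.184, -0.983], [-1.0, -0.001, 0.001]]
ft_force: [0.4, 0.6, 0.7]
gripper_width: 0.997
```

```bash
cat >> h.py <<'E'
def wcloud(c):
    v,u=np.mgrid[0:400,0:640]; a=np.stack([u-c['cx'],v-c['cy']],-1)/c['fx']; t=np.maximum(np.linalg.norm(a,axis=-1),1e-9)
    d=c['depth']; k=(d*np.tan(np.minimum(t,1.4))/t)[...,None]
    return np.concatenate([a*k,d[...,None]],-1)@c['T'][:3,:3].T+c['T'][:3,3]
def parts(P,zlo=.035,name='',boxes=None,zt=.050,zh=.064):
    """find drums: centres (necks/bars) and their x azimuth, from a world cloud"""
    z=P[...,2]; k=((z>zt)&(z<zh)).astype(np.uint8)
    n,lab,st,ce=cv2.connectedComponentsWithStats(k,connectivity=8)
    for i in range(1,n):
        if st[i,4]<40: continue
        q=P[lab==i][:,:2]; (cx,cy),r=cv2.minEnclosingCircle((q*1000).astype(np.float32))
        w,V=np.linalg.eigh(np.cov(q.T)); print(name,st[i,4],'centre',round(cx),round(cy),'r',round(r,1),'az',round(az(V[:,1])%180,1),'sd',np.round(np.sqrt(w)*1000,1))
E
python3 - <<'E'
from h import *
i=cv2.imread('pics/w6.png').astype(int); v,u=np.mgrid[0:400,0:640]; rr=np.hypot(u-324,v-200)
b,g,r=i[...,0],i[...,1],i[...,2]
red=(r-g>60)&(rr<32)&(rr>8); print('red dir',np.degrees(np.arctan2((v-200)[red].mean(),(u-324)[red].mean())),red.sum())
dk=(i.max(-1)<90)&(rr>17)&(rr<25); print('dark dir',np.degrees(np.arctan2((v-200)[dk].mean(),(u-324)[dk].mean())),dk.sum())
s,c=wcam('w7.png'); print(s['joint_positions'],s['tcp_pos']); 
P=wcloud(c); parts(P,name='w')
t=capture('top'); parts(cloud(t),name='t')
E
```

```text
red dir -61.56145580932209 31
dark dir -58.49573328079582 3
[ 29.11794057   9.72300071 -14.26098579 114.27185343   2.92093589
  56.40910529   2.83171887] [ 0.44255292 -0.16077191  0.21474167]
w 710 centre 22 -2 r 84.3 az 82.3 sd [15.2 44.4]
w 577 centre 597 -145 r 25.1 az 111.0 sd [ 3.6 14.6]
w 1439 centre 448 -157 r 25.5 az 80.8 sd [ 9.4 12.8]
w 923 centre 467 -299 r 25.7 az 154.1 sd [ 9.8 12.8]
w 604 centre 613 -344 r 25.7 az 96.1 sd [ 9.6 12.5]
w 422 centre -333 -484 r 147.7 az 145.9 sd [38.8 66.6]
t 204 centre 612 -345 r 24.7 az 89.0 sd [ 9.7 12.7]
t 81 centre 596 -145 r 25.0 az 112.0 sd [ 3.5 14.5]
t 62 centre 450 -148 r 15.7 az 163.7 sd [4.8 8.3]
t 40 centre 79 -9 r 32.5 az 84.8 sd [ 2.1 19.4]
```

>>> {"op": "carry_out", "data": {
  "increments": [
    {"hand":1,"translation":[30,4.6,-4.7],"rotation":[0,0,0]},
    {"hand":1,"translation":[35,0,0],"rotation":[0,0,0]},
    {"hand":1,"translation":[35,0,0],"rotation":[0,0,0]},
    {"hand":1,"translation":[35,0,0],"rotation":[0,0,0]},
    {"hand":1,"translation":[30,0,0],"rotation":[0,0,0]},
    {"hand":1,"translation":[25,0,0],"rotation":[0,0,0]},
    {"hand":1,"translation":[17,0,0],"rotation":[0,0,0]},
    {"hand":1,"translation":[0,0,0],"rotation":[0,0,0]}
  ]
}}

```text
time_s: 20.8
tcp_pos: [0.449, -0.1518, 0.0062]
tool_rot: [[-0.004, 0.984, -0.177], [0.002, -0.177, -0.984], [-1.0, -0.004, -0.001]]
ft_force: [0.1, -0.2, -0.3]
gripper_width: 1.001
```

>>> {"op": "carry_out", "data": {
  "increments": [
    {"hand":0,"translation":[0,0,0],"rotation":[0,0,0]},
    {"hand":0,"translation":[0,0,0],"rotation":[0,0,0]},
    {"hand":0,"translation":[0,0,0],"rotation":[0,0,0]},
    {"hand":0,"translation":[0,0,0],"rotation":[0,0,0]},
    {"hand":0,"translation":[0,0,0],"rotation":[0,0,0]}
  ],
  "squeeze": 40
}}

```text
time_s: 21.3
tcp_pos: [0.4506, -0.1533, 0.0092]
tool_rot: [[0.002, 0.984, -0.179], [-0.0, -0.179, -0.984], [-1.0, 0.002, -0.0]]
ft_force: [-1.9, 4.3, 9.5]
gripper_width: 0.716
```

>>> {"op": "carry_out", "data": {
  "increments": [
    {"hand":0,"translation":[-15,0,0],"rotation":[0,0,0]},
    {"hand":0,"translation":[-35,0,0],"rotation":[0,0,0]},
    {"hand":0,"translation":[-40,0,0],"rotation":[0,0,0]},
    {"hand":0,"translation":[-40,0,0],"rotation":[0,0,0]},
    {"hand":0,"translation":[-30,0,0],"rotation":[0,0,0]},
    {"hand":0,"translation":[-15,0,0],"rotation":[0,0,0]},
    {"hand":0,"translation":[0,0,0],"rotation":[0,0,0]}
  ]
}}

```text
time_s: 22.0
tcp_pos: [0.4508, -0.1539, 0.1856]
tool_rot: [[0.004, 0.984, -0.179], [-0.002, -0.179, -0.984], [-1.0, 0.004, 0.001]]
ft_force: [0.6, -0.1, -3.8]
gripper_width: 0.716
```

Run:
```python
from h import *
s,c=wcam('w8.png'); print(s['joint_positions'],s['gripper_width'],s['ft_force']); parts(wcloud(c),name='w')
P=wcloud(c)
k=(np.hypot(P[...,0]-s['tcp_pos'][0],P[...,1]-s['tcp_pos'][1])<.02)&(P[...,2]>.1); print('held top z',np.percentile(P[k][:,2],[50,90,98]) if k.any() else 0)
parts(P,zt=s['tcp_pos'][2]+.036,zh=s['tcp_pos'][2]+.062,name='held')
go(s,[.575,.2745,s['tcp_pos'][2]],0,13)
```

```text
[ 28.66140618  12.35240273 -15.21180491 115.47893147   4.11251235
  52.41830294   0.97383156] 0.7163888931120463 [ 0.63888075 -0.12443528 -3.80267035]
w 771 centre 25 -6 r 82.8 az 78.5 sd [14.2 43.3]
w 680 centre 597 -145 r 25.2 az 111.3 sd [ 3.7 14.8]
w 90 centre 620 -331 r 14.8 az 128.9 sd [2.5 7.8]
w 422 centre -340 -484 r 151.3 az 150.9 sd [38.4 66. ]
held top z [0.23365765 0.27295875 0.27723267]
held 6314 centre 450 -155 r 22.2 az 77.5 sd [ 9.7 10.2]
held 3440 centre 495 -160 r 21.0 az 151.9 sd [6.3 9.4]
held 3484 centre 407 -143 r 20.9 az 7.7 sd [6.3 9.5]
cur [ 0.4508 -0.1539  0.1856] yaw -10.3 move tool [-2.000e-01  4.550e+01 -4.437e+02] /row [-2.000e-02  3.500e+00 -3.413e+01] wx -10.3 -0.79 dxdydz [124.2 428.4   0. ]
```

>>> {"op": "carry_out", "data": {
  "increments": [
    {"hand":0,"translation":[0,0,0],"rotation":[-5.1,0,0]},
    {"hand":0,"translation":[0,0,0],"rotation":[-5.1,0,0]},
    {"hand":0,"translation":[0,9,-31],"rotation":[0,0,0]},
    {"hand":0,"translation":[0,9,-31],"rotation":[0,0,0]},
    {"hand":0,"translation":[0,9,-31],"rotation":[0,0,0]},
    {"hand":0,"translation":[0,9,-31],"rotation":[0,0,0]},
    {"hand":0,"translation":[0,9,-31],"rotation":[0,0,0]},
    {"hand":0,"translation":[0,9,-31],"rotation":[0,0,0]},
    {"hand":0,"translation":[0,9,-31],"rotation":[0,0,0]},
    {"hand":0,"translation":[0,9,-31],"rotation":[0,0,0]}
  ]
}}

```text
time_s: 23.05
tcp_pos: [0.5219, 0.0956, 0.1817]
tool_rot: [[-0.002, 1.0, -0.002], [-0.0, -0.002, -1.0], [-1.0, -0.002, 0.0]]
ft_force: [0.8, -0.2, -1.6]
gripper_width: 0.713
```

>>> {"op": "carry_out", "data": {
  "increments": [
    {"hand":0,"translation":[0,9,-31],"rotation":[0,0,0]},
    {"hand":0,"translation":[0,9,-31],"rotation":[0,0,0]},
    {"hand":0,"translation":[0,9,-31],"rotation":[0,0,0]},
    {"hand":0,"translation":[0,9,-31],"rotation":[0,0,0]},
    {"hand":0,"translation":[0,9,-31],"rotation":[0,0,0]},
    {"hand":0,"translation":[0,6,-20],"rotation":[0,0,0]},
    {"hand":0,"translation":[0,2,-6],"rotation":[0,0,0]},
    {"hand":0,"translation":[0,0,0],"rotation":[0,0,0]},
    {"hand":0,"translation":[0,0,0],"rotation":[0,0,0]}
  ]
}}

```text
time_s: 23.95
tcp_pos: [0.5754, 0.2742, 0.1824]
tool_rot: [[-0.001, 1.0, -0.003], [-0.001, -0.003, -1.0], [-1.0, -0.001, 0.001]]
ft_force: [0.5, -0.6, -1.6]
gripper_width: 0.717
```

Run:
```python
from h import *
s,c=wcam('w9.png'); print(s['joint_positions'],s['gripper_width'],s['ft_force'])
P=wcloud(c); T=s['tcp_pos']
for zt,zh in [(.048,.064),(.028,.042)]: parts(P,zt=T[2]+zt,zh=T[2]+zh,name='held')
go(s,[.576,.2755,.093],0,8)
```

```text
[ -9.92983558  30.01869615 -25.25317318  92.48002471  14.16359427
  60.77587892 -39.33362853] 0.7166591909412783 [ 0.48078366 -0.59585335 -1.55986557]
held 3151 centre 531 277 r 21.2 az 31.7 sd [6.2 9.3]
held 3150 centre 620 277 r 20.7 az 148.1 sd [6.2 9.3]
held 686 centre 572 271 r 14.5 az 82.0 sd [4.5 7.1]
held 57 centre 580 278 r 4.3 az 0.5 sd [1.  2.4]
held 134 centre 583 267 r 8.6 az 88.4 sd [1.9 4.5]
held 7394 centre 576 281 r 44.4 az 180.0 sd [11.7 22.4]
cur [0.5754 0.2742 0.1824] yaw -0.1 move tool [89.4  0.7 -1.4] /row [11.17  0.09 -0.18] wx -0.1 -0.02 dxdydz [  0.6   1.3 -89.4]
```

>>> {"op": "carry_out", "data": {
  "increments": [
    {"hand":0,"translation":[30,0.5,-1.2],"rotation":[0,0,0]},
    {"hand":0,"translation":[25,0,0],"rotation":[0,0,0]},
    {"hand":0,"translation":[15,0,0],"rotation":[0,0,0]},
    {"hand":0,"translation":[6,0,0],"rotation":[0,0,0]},
    {"hand":0,"translation":[4,0,0],"rotation":[0,0,0]},
    {"hand":0,"translation":[0,0,0],"rotation":[0,0,0]}
  ]
}}

```text
time_s: 24.6
tcp_pos: [0.5772, 0.2765, 0.1049]
tool_rot: [[0.002, 1.0, -0.002], [0.001, -0.002, -1.0], [-1.0, 0.002, -0.001]]
ft_force: [0.4, -0.9, 3.3]
gripper_width: 0.712
```

>>> {"op": "carry_out", "data": {
  "increments": [
    {"hand":0,"translation":[4,0,0],"rotation":[0,0,0]},
    {"hand":0,"translation":[3,0,0],"rotation":[0,0,0]},
    {"hand":0,"translation":[2,0,0],"rotation":[0,0,0]},
    {"hand":0,"translation":[0,0,0],"rotation":[0,0,0]}
  ]
}}

```text
time_s: 25.0
tcp_pos: [0.5767, 0.2779, 0.0956]
tool_rot: [[0.002, 1.0, -0.001], [0.003, -0.001, -1.0], [-1.0, 0.002, -0.003]]
ft_force: [1.1, 7.5, -2.5]
gripper_width: 0.717
```

>>> {"op": "carry_out", "data": {
  "increments": [
    {"hand":0,"translation":[0,0,-1],"rotation":[0,0,0]},
    {"hand":0,"translation":[2,0,0],"rotation":[0,0,0]},
    {"hand":0,"translation":[2,0,0],"rotation":[0,0,0]},
    {"hand":0,"translation":[0,0,0],"rotation":[0,0,0]}
  ]
}}

```text
time_s: 25.4
tcp_pos: [0.5769, 0.2792, 0.0923]
tool_rot: [[0.003, 1.0, -0.001], [0.003, -0.001, -1.0], [-1.0, 0.003, -0.003]]
ft_force: [-3.8, 6.5, 14.9]
gripper_width: 0.717
```

Run:
```python
from h import *
s,c=wcam('w10.png'); print(s['joint_positions'],s['gripper_width'],s['ft_force'],s['moment'],s['tcp_pos'])
```

```text
[-11.63388341  36.15291747 -23.43553969  95.65059956  17.36046784
  51.60954553 -41.91458861] 0.7173899067318334 [-3.77278682  6.4515448  14.92059223] [0.99866586 0.65854844 0.08072089] [0.57689169 0.2791992  0.09229197]
```

>>> {"op": "carry_out", "data": {
  "increments": [
    {"hand":0,"translation":[-1,0.5,-1.5],"rotation":[0,0,0]},
    {"hand":0,"translation":[0,0,0],"rotation":[5,0,0]},
    {"hand":0,"translation":[0,0,0],"rotation":[8,0,0]},
    {"hand":0,"translation":[0,0,0],"rotation":[8,0,0]},
    {"hand":0,"translation":[0,0,0],"rotation":[8,0,0]},
    {"hand":0,"translation":[0,0,0],"rotation":[8,0,0]}
  ]
}}

```text
time_s: 26.05
tcp_pos: [0.5779, 0.2785, 0.0924]
tool_rot: [[0.002, 0.794, -0.608], [0.0, -0.608, -0.794], [-1.0, 0.002, -0.001]]
ft_force: [1.8, -1.1, 5.6]
gripper_width: 0.714
```

Run:
```python
from h import *
s=observe(); print(s['joint_positions'],s['gripper_width'],s['ft_force'],s['moment'],s['tcp_pos'],az(s['tool_rot'][:,1]))
```

```text
[-17.87375     34.98334927 -14.63018806  95.72627546  10.88318164
  50.57034306 -74.3678371 ] 0.7143710460059456 [ 1.8330379  -1.12567363  5.59036184] [-0.37164891 -0.19146645  0.10036203] [0.57788763 0.27846863 0.09235878] -37.47606854543679
```

>>> {"op": "carry_out", "data": {
  "increments": [
    {"hand":0,"translation":[0,0,0],"rotation":[8,0,0]},
    {"hand":0,"translation":[0,0,0],"rotation":[8,0,0]},
    {"hand":0,"translation":[0,0,0],"rotation":[8,0,0]},
    {"hand":0,"translation":[0,0,0],"rotation":[8,0,0]},
    {"hand":0,"translation":[0,0,0],"rotation":[8,0,0]},
    {"hand":0,"translation":[0,0,0],"rotation":[3,0,0]},
    {"hand":0,"translation":[0,0,0],"rotation":[0,0,0]}
  ]
}}

```text
time_s: 26.75
tcp_pos: [0.5785, 0.2783, 0.0926]
tool_rot: [[0.003, 0.169, -0.986], [0.0, -0.986, -0.169], [-1.0, 0.001, -0.003]]
ft_force: [6.8, -2.9, 4.7]
gripper_width: 0.713
```

Run:
```python
from h import *
s=observe(); print(s['joint_positions'],s['gripper_width'],s['ft_force'],s['moment'],s['tcp_pos'],az(s['tool_rot'][:,1]))
```

```text
[ -25.21953725   34.26322839   -4.46976785   95.98129853    3.41824338
   49.7105403  -111.41709479] 0.7132252613271833 [ 6.83881222 -2.88660378  4.72840098] [-0.47380557 -1.17857309 -0.16939217] [0.57852942 0.27831192 0.09255985] -80.29709906541905
```

>>> {"op": "carry_out", "data": {
  "increments": [
    {"hand":0,"translation":[0,0,0],"rotation":[4,0,0]},
    {"hand":0,"translation":[0,0,0],"rotation":[4,0,0]},
    {"hand":0,"translation":[0,0,0],"rotation":[3,0,0]},
    {"hand":0,"translation":[0,0,0],"rotation":[3,0,0]},
    {"hand":0,"translation":[0,0,0],"rotation":[0,0,0]}
  ]
}}

```text
time_s: 27.25
tcp_pos: [0.5791, 0.2783, 0.0928]
tool_rot: [[0.005, -0.075, -0.997], [0.001, -0.997, 0.075], [-1.0, -0.001, -0.005]]
ft_force: [9.3, -2.2, 4.6]
gripper_width: 0.715
```

Run:
```python
from h import *
s=observe(); print(s['joint_positions'],s['gripper_width'],s['ft_force'],s['moment'],s['tcp_pos'],az(s['tool_rot'][:,1]))
```

```text
[ -27.62845781   34.18820778   -1.14164722   96.04771512    0.9724427
   49.52729044 -123.49484713] 0.7147965857569066 [ 9.25884139 -2.23932628  4.61728474] [-0.42190183 -1.95495859 -0.11906126] [0.5790922  0.27833886 0.09275644] -94.29360079482692
```

>>> {"op": "carry_out", "data": {
  "increments": [
    {"hand":0,"translation":[0,0,0],"rotation":[3,0,0]},
    {"hand":0,"translation":[0,0,0],"rotation":[3,0,0]},
    {"hand":0,"translation":[0,0,0],"rotation":[0,0,0]}
  ]
}}

```text
time_s: 27.55
tcp_pos: [0.5796, 0.279, 0.0928]
tool_rot: [[0.006, -0.178, -0.984], [0.002, -0.984, 0.178], [-1.0, -0.003, -0.005]]
ft_force: [14.6, 1.9, -0.6]
gripper_width: 0.717
```

Run:
```python
from h import *
s,c=wcam('w11.png'); print(s['joint_positions'],s['gripper_width'],s['ft_force'],s['moment'],s['tcp_pos'],az(s['tool_rot'][:,1]))
i=c['img'][:,:,::-1]; cv2.imwrite('pics/w11c.png',cv2.resize(i[100:400,120:520],None,fx=2,fy=2))
t=capture('top'); P=cloud(t); parts(P,zt=.133,zh=.15,name='t')
```

```text
[-2.86759594e+01  3.41977184e+01  2.65539256e-01  9.60500275e+01
 -9.38541946e-02  4.94134580e+01 -1.28658126e+02] 0.7171267746428992 [14.55614232  1.87437232 -0.55633226] [ 0.68374526 -3.04736492 -0.03260694] [0.57958072 0.27899319 0.09280801] -100.26178991178156
t 65 centre 422 665 r 16.7 az 44.2 sd [3.6 8. ]
```

View pics/w11c.png

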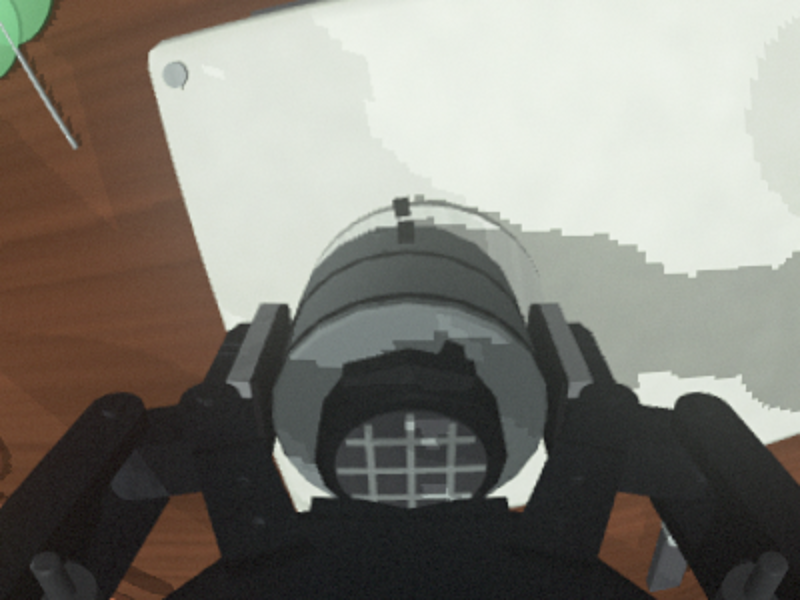

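The cartridge's index rib at (406,232) lines up with the extractor's mark at (402,206), so it is apparently locked. I'll release and measure it.

>>> {"op": "carry_out", "data": {
  "increments": [
    {"hand":1,"translation":[0,0,0],"rotation":[0,0,0]},
    {"hand":1,"translation":[0,0,0],"rotation":[0,0,0]},
    {"hand":1,"translation":[0,0,0],"rotation":[0,0,0]},
    {"hand":1,"translation":[0,0,0],"rotation":[0,0,0]},
    {"hand":1,"translation":[-30,0,0],"rotation":[0,0,0]},
    {"hand":1,"translation":[-40,0,0],"rotation":[0,0,0]},
    {"hand":1,"translation":[-40,0,0],"rotation":[0,0,0]},
    {"hand":1,"translation":[-30,0,0],"rotation":[0,0,0]},
    {"hand":1,"translation":[0,0,0],"rotation":[0,0,0]}
  ]
}}

```text
time_s: 28.55
tcp_pos: [0.5782, 0.2798, 0.2359]
tool_rot: [[0.006, -0.175, -0.984], [0.003, -0.984, 0.175], [-1.0, -0.004, -0.005]]
ft_force: [-0.0, 0.2, -0.2]
gripper_width: 1.002
```

Run:
```python
from h import *
s,c=wcam('w12.png'); print(s['joint_positions'],s['tcp_pos'],az(s['tool_rot'][:,1]))
P=wcloud(c); k=np.hypot(P[...,0]-.575,P[...,1]-.2745)<.018; print('top z',np.median(P[k][:,2]))
parts(P,zt=.134,zh=.15,name='neck'); parts(P,zt=.122,zh=.15,name='drum'); parts(P,name='bench')
```

```text
[ -28.88889715   25.2533859     0.4370899    89.84005847   -0.21158684
   64.53797943 -128.50570303] [0.57815668 0.27981278 0.23591634] -100.10128815476092
top z 0.3159368306180309
neck 2131 centre 574 279 r 25.5 az 172.5 sd [ 9.5 12.8]
neck 182 centre 418 665 r 17.7 az 34.3 sd [3.2 8.5]
drum 3891 centre 575 279 r 31.4 az 81.5 sd [14.6 15.2]
drum 312 centre 423 668 r 23.2 az 29.6 sd [ 3.5 10.1]
bench 125 centre 750 175 r 17.8 az 61.3 sd [2.1 9.4]
bench 240 centre 601 -142 r 25.9 az 112.3 sd [ 3.8 15.2]
bench 61 centre 443 675 r 13.9 az 13.4 sd [1.5 7.4]
bench 188 centre -211 -519 r 104.8 az 101.3 sd [ 2.4 59. ]
bench 73 centre -102 1827 r 88.0 az 90.3 sd [10.7 44.1]
```

>>> {"op": "carry_out", "data": {
  "increments": [
    {"hand":1,"translation":[0,0,0],"rotation":[8,0,0]},
    {"hand":1,"translation":[0,0,0],"rotation":[8,0,0]},
    {"hand":1,"translation":[0,35,-9.4],"rotation":[0,0,0]},
    {"hand":1,"translation":[0,35,-9.4],"rotation":[0,0,0]},
    {"hand":1,"translation":[0,35,-9.4],"rotation":[0,0,0]},
    {"hand":1,"translation":[0,35,-9.4],"rotation":[0,0,0]},
    {"hand":1,"translation":[0,35,-9.4],"rotation":[0,0,0]},
    {"hand":1,"translation":[0,35,-9.4],"rotation":[0,0,0]},
    {"hand":1,"translation":[0,35,-9.4],"rotation":[0,0,0]},
    {"hand":1,"translation":[0,35,-9.4],"rotation":[0,0,0]}
  ]
}}

```text
time_s: 29.6
tcp_pos: [0.52, -0.0069, 0.2303]
tool_rot: [[-0.002, -0.44, -0.898], [-0.0, -0.898, 0.44], [-1.0, 0.001, 0.001]]
ft_force: [0.4, -0.5, -0.5]
gripper_width: 0.995
```

>>> {"op": "carry_out", "data": {
  "increments": [
    {"hand":1,"translation":[0,35,-9.4],"rotation":[0,0,0]},
    {"hand":1,"translation":[0,35,-9.4],"rotation":[0,0,0]},
    {"hand":1,"translation":[0,35,-9.4],"rotation":[0,0,0]},
    {"hand":1,"translation":[0,35,-9.4],"rotation":[0,0,0]},
    {"hand":1,"translation":[0,35,-9.4],"rotation":[0,0,0]},
    {"hand":1,"translation":[0,35,-9.4],"rotation":[0,0,0]},
    {"hand":1,"translation":[0,35,-9.4],"rotation":[0,0,0]},
    {"hand":1,"translation":[0,30,-9.4],"rotation":[0,0,0]},
    {"hand":1,"translation":[0,14,-3],"rotation":[0,0,0]},
    {"hand":1,"translation":[0,0,0],"rotation":[0,0,0]}
  ]
}}

```text
time_s: 30.6
tcp_pos: [0.4629, -0.301, 0.2303]
tool_rot: [[-0.002, -0.443, -0.897], [0.0, -0.897, 0.443], [-1.0, 0.001, 0.002]]
ft_force: [0.4, 0.2, -0.2]
gripper_width: 1.002
```

Run:
```python
from h import *
s,c=wcam('w13.png'); print(s['joint_positions'],s['tcp_pos'],az(s['tool_rot'][:,1]))
t=capture('top'); Q=cloud(t); parts(Q,name='t'); parts(Q,zt=.134,zh=.15,name='t neck')
k=np.hypot(Q[...,0]-.5755,Q[...,1]-.277)<.016; print('neck top',np.median(Q[k][:,2]))
r=np.hypot(Q[...,0]-.5755,Q[...,1]-.277); k=(r<.03)&(r>.026)&(Q[...,2]<.134); print('shoulder',np.median(Q[k][:,2]))
k=(Q[...,2]>.122)&(Q[...,2]<.15)&(r<.06); print(cv2.minEnclosingCircle((Q[k][:,:2]*1000).astype(np.float32)))
k=np.hypot(Q[...,0]-.576,Q[...,1]-.109)<.033; 
P=wcloud(c); parts(P,name='w')
go(s,[.467,-.299,.008],0,1)
save(t,'top1.png')
```

```text
[ 12.96258987  17.21184445  20.46057317 103.56902672  -6.76634079
  60.50429169 -80.33643249] [ 0.46289079 -0.3009591   0.23032879] -116.26674918164447
t 80 centre 595 -146 r 25.2 az 112.8 sd [ 3.5 14.3]
t 202 centre 587 -308 r 25.4 az 97.7 sd [ 9.5 12.8]
t 137 centre 463 -297 r 20.0 az 58.0 sd [ 8.4 10.1]
t neck 241 centre 574 278 r 24.2 az 171.8 sd [ 9.8 12.4]
t neck 53 centre 421 664 r 15.7 az 40.6 sd [3.4 8. ]
neck top 0.14284449770118357
shoulder 0.12654136520786552
((573.9224243164062, 278.1654968261719), 31.12097930908203)
w 1387 centre 588 -307 r 25.2 az 95.8 sd [ 9.5 12.4]
w 472 centre 596 -146 r 25.3 az 112.1 sd [ 3.6 14.8]
w 128 centre 759 157 r 24.1 az 143.8 sd [ 4.2 11.9]
w 1311 centre 467 -299 r 25.5 az 154.7 sd [ 9.5 12.7]
w 814 centre 576 53 r 89.8 az 0.4 sd [ 1.1 51.1]
w 201 centre -181 -622 r 50.3 az 101.7 sd [ 1.6 29.2]
cur [ 0.4629 -0.301   0.2303] yaw -116.3 move tool [222.3  -3.7  -3.2] /row [222.32  -3.74  -3.17] wx -116.3 -116.27 dxdydz [   4.1    2.  -222.3]
```

Cartridge A was knocked aside and now sits at (587,-308). Cartridge 1 is seated on the neck: shoulder at about 0.127 and turned 8° past parallel, which is acceptable. Next I'll grasp cartridge B.

>>> {"op": "carry_out", "data": {
  "increments": [
    {"hand":1,"translation":[32,-3.5,-2.8],"rotation":[0,0,0]},
    {"hand":1,"translation":[38,0,0],"rotation":[0,0,0]},
    {"hand":1,"translation":[38,0,0],"rotation":[0,0,0]},
    {"hand":1,"translation":[38,0,0],"rotation":[0,0,0]},
    {"hand":1,"translation":[34,0,0],"rotation":[0,0,0]},
    {"hand":1,"translation":[25,0,0],"rotation":[0,0,0]},
    {"hand":1,"translation":[16,0,0],"rotation":[0,0,0]},
    {"hand":1,"translation":[0,0,0],"rotation":[0,0,0]}
  ]
}}

```text
time_s: 31.5
tcp_pos: [0.4676, -0.296, 0.0087]
tool_rot: [[-0.003, -0.439, -0.899], [0.002, -0.899, 0.439], [-1.0, -0.0, 0.003]]
ft_force: [-0.1, -0.5, 1.3]
gripper_width: 1.001
```

>>> {"op": "carry_out", "data": {
  "increments": [
    {"hand":0,"translation":[0,0,0],"rotation":[0,0,0]},
    {"hand":0,"translation":[0,0,0],"rotation":[0,0,0]},
    {"hand":0,"translation":[0,0,0],"rotation":[0,0,0]},
    {"hand":0,"translation":[0,0,0],"rotation":[0,0,0]},
    {"hand":0,"translation":[0,0,0],"rotation":[0,0,0]}
  ],
  "squeeze": 40
}}

```text
time_s: 32.0
tcp_pos: [0.469, -0.2977, 0.0118]
tool_rot: [[0.002, -0.44, -0.898], [-0.001, -0.898, 0.44], [-1.0, -0.0, -0.002]]
ft_force: [-1.0, 1.4, 6.7]
gripper_width: 0.714
```

>>> {"op": "carry_out", "data": {
  "increments": [
    {"hand":0,"translation":[-15,0,0],"rotation":[0,0,0]},
    {"hand":0,"translation":[-35,0,0],"rotation":[0,0,0]},
    {"hand":0,"translation":[-40,0,0],"rotation":[0,0,0]},
    {"hand":0,"translation":[-40,0,0],"rotation":[0,0,0]},
    {"hand":0,"translation":[-40,0,0],"rotation":[0,0,0]},
    {"hand":0,"translation":[-40,0,0],"rotation":[0,0,0]},
    {"hand":0,"translation":[-15,0,0],"rotation":[0,0,0]}
  ]
}}

```text
time_s: 32.7
tcp_pos: [0.4688, -0.2983, 0.2409]
tool_rot: [[0.006, -0.44, -0.898], [-0.002, -0.898, 0.44], [-1.0, -0.0, -0.006]]
ft_force: [0.3, -0.9, -1.6]
gripper_width: 0.708
```

>>> {"op": "carry_out", "data": {
  "increments": [
    {"hand":0,"translation":[0,0,0],"rotation":[-8.3,0,0]},
    {"hand":0,"translation":[0,0,0],"rotation":[-8.3,0,0]},
    {"hand":0,"translation":[0,0,0],"rotation":[-8.3,0,0]},
    {"hand":0,"translation":[0,0,0],"rotation":[-8.3,0,0]},
    {"hand":0,"translation":[0,0,0],"rotation":[-8.3,0,0]},
    {"hand":0,"translation":[0,0,0],"rotation":[-8.3,0,0]},
    {"hand":0,"translation":[0,0,0],"rotation":[-8.3,0,0]},
    {"hand":0,"translation":[0,0,0],"rotation":[-8.3,0,0]},
    {"hand":0,"translation":[0,0,0],"rotation":[-8.3,0,0]},
    {"hand":0,"translation":[0,0,0],"rotation":[-8.3,0,0]}
  ]
}}

```text
time_s: 33.7
tcp_pos: [0.4678, -0.2976, 0.2369]
tool_rot: [[0.001, 0.841, -0.542], [-0.001, -0.542, -0.841], [-1.0, 0.001, 0.0]]
ft_force: [0.3, -0.7, -1.3]
gripper_width: 0.716
```

>>> {"op": "carry_out", "data": {
  "increments": [
    {"hand":0,"translation":[0,0,0],"rotation":[-8.3,0,0]},
    {"hand":0,"translation":[0,0,0],"rotation":[-8.3,0,0]},
    {"hand":0,"translation":[0,0,0],"rotation":[-8.3,0,0]},
    {"hand":0,"translation":[0,0,0],"rotation":[-8.3,0,0]},
    {"hand":0,"translation":[0,0,0],"rotation":[0,0,0]},
    {"hand":0,"translation":[0,0,0],"rotation":[0,0,0]}
  ]
}}

```text
time_s: 34.3
tcp_pos: [0.4679, -0.2977, 0.2363]
tool_rot: [[0.001, 1.0, -0.003], [-0.001, -0.003, -1.0], [-1.0, 0.001, 0.001]]
ft_force: [-0.3, -0.1, -2.1]
gripper_width: 0.713
```

Run:
```python
from h import *
s,c=wcam('w14.png'); print(s['joint_positions'],s['gripper_width'],s['ft_force'])
P=wcloud(c);T=s['tcp_pos']; k=np.hypot(P[...,0]-T[0],P[...,1]-T[1])<.016; print('held top above tcp',np.median(P[k][:,2])-T[2])
go(s,[.575,.279,T[2]],0,15); parts(P,name='w')
```

```text
[ 27.27778029  16.39200891   2.41366046 102.45823011  -0.76311013
  61.11236123  29.77337449] 0.713286105211096 [-0.31873577 -0.09342375 -2.146107  ]
held top above tcp 0.046179301040154164
cur [ 0.4679 -0.2977  0.2363] yaw -0.2 move tool [-3.000e-01  1.052e+02 -5.770e+02] /row [-2.000e-02  7.010e+00 -3.847e+01] wx -0.2 -0.01 dxdydz [107.1 576.7   0. ]
w 362 centre 35 -55 r 56.8 az 37.6 sd [ 5.9 29.3]
w 571 centre 597 -145 r 25.4 az 111.9 sd [ 3.7 14.3]
w 1087 centre 587 -307 r 25.7 az 96.5 sd [ 9.5 13. ]
w 457 centre -196 -560 r 114.6 az 101.4 sd [ 1.4 63.6]
```

>>> {"op": "carry_out", "data": {
  "increments": [
    {"hand":0,"translation":[0,4,-20],"rotation":[0,0,0]},
    {"hand":0,"translation":[0,6.5,-35],"rotation":[0,0,0]},
    {"hand":0,"translation":[0,6.5,-35],"rotation":[0,0,0]},
    {"hand":0,"translation":[0,6.5,-35],"rotation":[0,0,0]},
    {"hand":0,"translation":[0,6.5,-35],"rotation":[0,0,0]},
    {"hand":0,"translation":[0,6.5,-35],"rotation":[0,0,0]},
    {"hand":0,"translation":[0,6.5,-35],"rotation":[0,0,0]},
    {"hand":0,"translation":[0,6.5,-35],"rotation":[0,0,0]},
    {"hand":0,"translation":[0,6.5,-35],"rotation":[0,0,0]},
    {"hand":0,"translation":[0,6.5,-35],"rotation":[0,0,0]}
  ]
}}

```text
time_s: 35.35
tcp_pos: [0.5301, 0.039, 0.2357]
tool_rot: [[0.0, 1.0, -0.002], [-0.0, -0.002, -1.0], [-1.0, 0.0, 0.0]]
ft_force: [0.9, -0.4, -2.5]
gripper_width: 0.712
```

>>> {"op": "carry_out", "data": {
  "increments": [
    {"hand":0,"translation":[0,6.5,-35],"rotation":[0,0,0]},
    {"hand":0,"translation":[0,6.5,-35],"rotation":[0,0,0]},
    {"hand":0,"translation":[0,6.5,-35],"rotation":[0,0,0]},
    {"hand":0,"translation":[0,6.5,-35],"rotation":[0,0,0]},
    {"hand":0,"translation":[0,6.5,-35],"rotation":[0,0,0]},
    {"hand":0,"translation":[0,5,-33],"rotation":[0,0,0]},
    {"hand":0,"translation":[0,1,-20],"rotation":[0,0,0]},
    {"hand":0,"translation":[0,0,-10],"rotation":[0,0,0]},
    {"hand":0,"translation":[0,0,0],"rotation":[0,0,0]},
    {"hand":0,"translation":[0,0,0],"rotation":[0,0,0]}
  ]
}}

```text
time_s: 36.35
tcp_pos: [0.5683, 0.2743, 0.2353]
tool_rot: [[0.0, 1.0, -0.0], [-0.001, -0.0, -1.0], [-1.0, 0.0, 0.001]]
ft_force: [-0.3, -0.1, -1.2]
gripper_width: 0.717
```

Run:
```python
from h import *
s=observe(); print(s['joint_positions'],s['gripper_width'],s['ft_force'],s['moment'])
go(s,[.576,.280,.128+.0115],0,15)
```

```text
[-17.88651648  25.02619226 -14.42152006  90.86924854   6.7213525
  64.96935923 -33.87512107] 0.7170968098231929 [-0.3152845  -0.05032737 -1.18467365] [-0.02769402  0.01980316 -0.03601369]
cur [0.5683 0.2743 0.2353] yaw -0.0 move tool [95.8  7.6 -5.7] /row [ 6.39  0.51 -0.38] wx -0.0 -0.0 dxdydz [  7.7   5.7 -95.8]
```

>>> {"op": "carry_out", "data": {
  "increments": [
    {"hand":0,"translation":[10,7.6,-5.7],"rotation":[0,0,0]},
    {"hand":0,"translation":[30,0,0],"rotation":[0,0,0]},
    {"hand":0,"translation":[25,0,0],"rotation":[0,0,0]},
    {"hand":0,"translation":[13,0,0],"rotation":[0,0,0]},
    {"hand":0,"translation":[5,0,0],"rotation":[0,0,0]},
    {"hand":0,"translation":[4,0,0],"rotation":[0,0,0]},
    {"hand":0,"translation":[0,0,0],"rotation":[0,0,0]}
  ]
}}

```text
time_s: 37.05
tcp_pos: [0.576, 0.2814, 0.1487]
tool_rot: [[0.001, 1.0, 0.001], [0.0, 0.001, -1.0], [-1.0, 0.001, -0.0]]
ft_force: [-0.7, 0.6, -1.2]
gripper_width: 0.716
```

>>> {"op": "carry_out", "data": {
  "increments": [
    {"hand":0,"translation":[3,0,0],"rotation":[0,0,0]},
    {"hand":0,"translation":[3,0,0],"rotation":[0,0,0]},
    {"hand":0,"translation":[2,0,0],"rotation":[0,0,0]},
    {"hand":0,"translation":[0,0,0],"rotation":[0,0,0]}
  ]
}}

```text
time_s: 37.45
tcp_pos: [0.5759, 0.2814, 0.1403]
tool_rot: [[0.0, 1.0, 0.002], [0.0, 0.002, -1.0], [-1.0, 0.0, -0.0]]
ft_force: [0.1, 0.2, -1.8]
gripper_width: 0.709
```

Run:
```python
from h import *
s=observe(); print(s['gripper_width'],s['ft_force'],s['moment'])
go(s,[.576,.280,.128+.0115],0,15)
```

```text
0.7090149947591716 [ 0.14286165  0.17383841 -1.77026007] [ 0.05141842 -0.02441792  0.02394571]
cur [0.5759 0.2814 0.1403] yaw 0.1 move tool [0.8 0.1 1.4] /row [0.05 0.01 0.1 ] wx 0.1 0.01 dxdydz [ 0.1 -1.4 -0.8]
```

>>> {"op": "carry_out", "data": {
  "increments": [
    {"hand":0,"translation":[1,0,0],"rotation":[0,0,0]},
    {"hand":0,"translation":[1,0,0],"rotation":[0,0,0]},
    {"hand":0,"translation":[0,0,0],"rotation":[0,0,0]},
    {"hand":0,"translation":[0,0,0],"rotation":[6,0,0]},
    {"hand":0,"translation":[0,0,0],"rotation":[8,0,0]},
    {"hand":0,"translation":[0,0,0],"rotation":[8,0,0]},
    {"hand":0,"translation":[0,0,0],"rotation":[8,0,0]}
  ]
}}

```text
time_s: 38.15
tcp_pos: [0.5768, 0.2815, 0.1398]
tool_rot: [[0.003, 0.864, -0.504], [0.001, -0.504, -0.864], [-1.0, 0.002, -0.002]]
ft_force: [-0.5, -2.4, 11.6]
gripper_width: 0.714
```

>>> {"op": "carry_out", "data": {
  "increments": [
    {"hand":0,"translation":[0,0,0],"rotation":[8,0,0]},
    {"hand":0,"translation":[0,0,0],"rotation":[8,0,0]},
    {"hand":0,"translation":[0,0,0],"rotation":[8,0,0]},
    {"hand":0,"translation":[0,0,0],"rotation":[8,0,0]},
    {"hand":0,"translation":[0,0,0],"rotation":[8,0,0]},
    {"hand":0,"translation":[0,0,0],"rotation":[8,0,0]},
    {"hand":0,"translation":[0,0,0],"rotation":[0,0,0]}
  ]
}}

```text
time_s: 38.85
tcp_pos: [0.5766, 0.2818, 0.1398]
tool_rot: [[0.002, 0.204, -0.979], [0.001, -0.979, -0.204], [-1.0, -0.001, -0.003]]
ft_force: [-1.2, -1.3, 13.2]
gripper_width: 0.715
```

Run:
```python
from h import *
s=observe(); print(s['gripper_width'],s['ft_force'],s['moment'],s['joint_positions'])
go(s,[.576,.280,.128+.0115],-91,15)
```

```text
0.7149283068339113 [-1.1712879  -1.26214196 13.22979055] [-0.28421411  0.22068573 -0.12570052] [ -31.75089255   30.89484286    4.03734131   94.67058753   -2.53212757
   54.37607167 -105.02906323]
cur [0.5766 0.2818 0.1398] yaw -78.2 move tool [0.3 1.6 1. ] /row [0.02 0.11 0.06] wx 12.8 0.85 dxdydz [-0.6 -1.8 -0.3]
```

>>> {"op": "carry_out", "data": {
  "increments": [
    {"hand":0,"translation":[0,0,0],"rotation":[4,0,0]},
    {"hand":0,"translation":[0,0,0],"rotation":[5,0,0]},
    {"hand":0,"translation":[0,0,0],"rotation":[4,0,0]},
    {"hand":0,"translation":[0,0,0],"rotation":[0,0,0]}
  ]
}}

```text
time_s: 39.25
tcp_pos: [0.5767, 0.2818, 0.1398]
tool_rot: [[0.002, -0.018, -1.0], [0.001, -1.0, 0.018], [-1.0, -0.001, -0.002]]
ft_force: [-0.0, -0.4, 12.9]
gripper_width: 0.717
```

Run:
```python
from h import *
s=observe(); print(s['gripper_width'],s['ft_force'],s['moment'],az(s['tool_rot'][:,1]))
```

```text
0.7167897953472311 [-0.03875834 -0.39789027 12.9393926 ] [-0.32552758  0.13922275 -0.16794457] -91.05736010987403
```

>>> {"op": "carry_out", "data": {
  "increments": [
    {"hand":1,"translation":[0,0,0],"rotation":[0,0,0]},
    {"hand":1,"translation":[0,0,0],"rotation":[0,0,0]},
    {"hand":1,"translation":[0,0,0],"rotation":[0,0,0]},
    {"hand":1,"translation":[0,0,0],"rotation":[0,0,0]},
    {"hand":1,"translation":[-30,0,0],"rotation":[0,0,0]},
    {"hand":1,"translation":[-40,0,0],"rotation":[0,0,0]},
    {"hand":1,"translation":[-40,0,0],"rotation":[0,0,0]},
    {"hand":1,"translation":[-30,0,0],"rotation":[0,0,0]},
    {"hand":1,"translation":[0,0,0],"rotation":[0,0,0]}
  ]
}}

```text
time_s: 40.15
tcp_pos: [0.5772, 0.282, 0.2828]
tool_rot: [[0.006, -0.016, -1.0], [0.003, -1.0, 0.016], [-1.0, -0.003, -0.006]]
ft_force: [0.5, 0.1, 0.1]
gripper_width: 0.997
```

Run:
```python
from h import *
s,c=wcam('w15.png'); print(s['joint_positions'],az(s['tool_rot'][:,1]))
P=wcloud(c); parts(P,zt=.178,zh=.194,name='neck2'); parts(P,zt=.166,zh=.194,name='drum2'); 
go(s,[.587,-.307,s['tcp_pos'][2]],6,15)
```

```text
[ -34.50682926   23.29110125    7.82653821   86.86732556   -3.31114489
   69.69709935 -117.08620507] -90.90462884327931
neck2 2094 centre 576 282 r 25.6 az 179.9 sd [ 9.3 13. ]
drum2 3851 centre 576 281 r 31.6 az 87.1 sd [14.8 15.2]
drum2 163 centre 398 660 r 13.7 az 32.1 sd [4.  6.7]
cur [0.5772 0.282  0.2828] yaw -90.9 move tool [ -1.9 588.7 -19.1] /row [-0.12 39.25 -1.28] wx -96.9 -6.46 dxdydz [   9.8 -589.     0. ]
```

>>> {"op": "carry_out", "data": {
  "increments": [
    {"hand":1,"translation":[0,0,0],"rotation":[-8.1,0,0]},
    {"hand":1,"translation":[0,0,0],"rotation":[-8.1,0,0]},
    {"hand":1,"translation":[0,0,0],"rotation":[-8.1,0,0]},
    {"hand":1,"translation":[0,0,0],"rotation":[-8.1,0,0]},
    {"hand":1,"translation":[0,0,0],"rotation":[-8.1,0,0]},
    {"hand":1,"translation":[0,0,0],"rotation":[-8.1,0,0]},
    {"hand":1,"translation":[0,0,0],"rotation":[-8.1,0,0]},
    {"hand":1,"translation":[0,0,0],"rotation":[-8.1,0,0]},
    {"hand":1,"translation":[0,0,0],"rotation":[-8.1,0,0]},
    {"hand":1,"translation":[0,0,0],"rotation":[-8.1,0,0]}
  ]
}}

```text
time_s: 41.2
tcp_pos: [0.5753, 0.2812, 0.2769]
tool_rot: [[-0.002, 0.986, -0.166], [-0.001, -0.166, -0.986], [-1.0, -0.002, 0.001]]
ft_force: [0.4, 0.3, -0.6]
gripper_width: 1.001
```

>>> {"op": "carry_out", "data": {
  "increments": [
    {"hand":1,"translation":[0,0,0],"rotation":[-8.1,0,0]},
    {"hand":1,"translation":[0,0,0],"rotation":[-8.1,0,0]},
    {"hand":1,"translation":[0,-3.5,36],"rotation":[0,0,0]},
    {"hand":1,"translation":[0,-3.5,36],"rotation":[0,0,0]},
    {"hand":1,"translation":[0,-3.5,36],"rotation":[0,0,0]},
    {"hand":1,"translation":[0,-3.5,36],"rotation":[0,0,0]},
    {"hand":1,"translation":[0,-3.5,36],"rotation":[0,0,0]},
    {"hand":1,"translation":[0,-3.5,36],"rotation":[0,0,0]},
    {"hand":1,"translation":[0,-3.5,36],"rotation":[0,0,0]},
    {"hand":1,"translation":[0,-3.5,36],"rotation":[0,0,0]}
  ]
}}

```text
time_s: 42.2
tcp_pos: [0.5789, -0.0095, 0.2771]
tool_rot: [[-0.002, 0.994, 0.11], [0.0, 0.11, -0.994], [-1.0, -0.002, -0.0]]
ft_force: [0.6, -0.0, -0.3]
gripper_width: 1.002
```

>>> {"op": "carry_out", "data": {
  "increments": [
    {"hand":1,"translation":[5,-3.5,36],"rotation":[0,0,0]},
    {"hand":1,"translation":[10,-3.5,36],"rotation":[0,0,0]},
    {"hand":1,"translation":[10,-3.5,36],"rotation":[0,0,0]},
    {"hand":1,"translation":[10,-3.5,36],"rotation":[0,0,0]},
    {"hand":1,"translation":[10,-3.5,36],"rotation":[0,0,0]},
    {"hand":1,"translation":[5,-3.5,36],"rotation":[0,0,0]},
    {"hand":1,"translation":[0,-3.5,36],"rotation":[0,0,0]},
    {"hand":1,"translation":[0,-3.5,36],"rotation":[0,0,0]},
    {"hand":1,"translation":[0,0,8],"rotation":[0,0,0]},
    {"hand":1,"translation":[0,0,0],"rotation":[0,0,0]}
  ]
}}

```text
time_s: 43.2
tcp_pos: [0.5834, -0.3064, 0.2268]
tool_rot: [[-0.002, 0.994, 0.108], [0.001, 0.108, -0.994], [-1.0, -0.002, -0.001]]
ft_force: [-0.7, 0.3, 0.2]
gripper_width: 1.0
```

Run:
```python
from h import *
s,c=wcam('w16.png'); print(s['joint_positions'],az(s['tool_rot'][:,1]))
parts(wcloud(c),name='w'); t=capture('top'); Q=cloud(t); parts(Q,name='t'); parts(Q,zt=.178,zh=.194,name='t neck2'); parts(Q,zt=.166,zh=.194,name='t drum2')
go(s,[.587,-.307,.010],6.5,1)
```

```text
[22.54166289 27.69373211  3.49067283 87.44608218 -1.76864083 65.02284237
 32.5567981 ] 6.173482393631594
w 621 centre 597 -145 r 25.4 az 111.1 sd [ 3.6 14.6]
w 1321 centre 588 -307 r 25.4 az 95.3 sd [ 9.5 12.7]
t 78 centre 596 -145 r 25.2 az 112.3 sd [ 3.6 14.5]
t 205 centre 587 -307 r 25.0 az 99.1 sd [ 9.6 12.8]
t 59 centre 75 1 r 43.0 az 91.1 sd [ 3.3 23.7]
t neck2 259 centre 575 281 r 24.9 az 1.4 sd [ 9.7 12.7]
t drum2 504 centre 575 281 r 31.5 az 147.0 sd [15.3 15.4]
t drum2 96 centre 396 662 r 13.7 az 17.8 sd [5.3 6.9]
cur [ 0.5834 -0.3064  0.2268] yaw 6.2 move tool [216.8   3.9   1.1] /row [216.83   3.93   1.14] wx -0.3 -0.33 dxdydz [   3.6   -0.6 -216.8]
```

>>> {"op": "carry_out", "data": {
  "increments": [
    {"hand":1,"translation":[32,3.5,4],"rotation":[0,0,0]},
    {"hand":1,"translation":[38,0,0],"rotation":[0,0,0]},
    {"hand":1,"translation":[38,0,0],"rotation":[0,0,0]},
    {"hand":1,"translation":[38,0,0],"rotation":[0,0,0]},
    {"hand":1,"translation":[30,0,0],"rotation":[0,0,0]},
    {"hand":1,"translation":[24,0,0],"rotation":[0,0,0]},
    {"hand":1,"translation":[16,0,0],"rotation":[0,0,0]},
    {"hand":1,"translation":[0,0,0],"rotation":[0,0,0]}
  ]
}}

```text
time_s: 44.1
tcp_pos: [0.5873, -0.3071, 0.0104]
tool_rot: [[-0.003, 0.994, 0.111], [0.002, 0.111, -0.994], [-1.0, -0.002, -0.002]]
ft_force: [0.3, -0.5, -0.1]
gripper_width: 1.002
```

>>> {"op": "carry_out", "data": {
  "increments": [
    {"hand":0,"translation":[0,0,0],"rotation":[0,0,0]},
    {"hand":0,"translation":[0,0,0],"rotation":[0,0,0]},
    {"hand":0,"translation":[0,0,0],"rotation":[0,0,0]},
    {"hand":0,"translation":[0,0,0],"rotation":[0,0,0]},
    {"hand":0,"translation":[0,0,0],"rotation":[0,0,0]}
  ],
  "squeeze": 40
}}

```text
time_s: 44.6
tcp_pos: [0.5889, -0.3089, 0.014]
tool_rot: [[0.002, 0.994, 0.11], [-0.001, 0.11, -0.994], [-1.0, 0.002, 0.001]]
ft_force: [-2.0, 3.3, 8.2]
gripper_width: 0.71
```

>>> {"op": "carry_out", "data": {
  "increments": [
    {"hand":0,"translation":[-15,0,0],"rotation":[0,0,0]},
    {"hand":0,"translation":[-35,0,0],"rotation":[0,0,0]},
    {"hand":0,"translation":[-40,0,0],"rotation":[0,0,0]},
    {"hand":0,"translation":[-40,0,0],"rotation":[0,0,0]},
    {"hand":0,"translation":[-40,0,0],"rotation":[0,0,0]},
    {"hand":0,"translation":[-40,0,0],"rotation":[0,0,0]},
    {"hand":0,"translation":[-40,0,0],"rotation":[0,0,0]},
    {"hand":0,"translation":[-15,0,0],"rotation":[5.9,0,0]},
    {"hand":0,"translation":[0,0,0],"rotation":[0,0,0]},
    {"hand":0,"translation":[0,0,0],"rotation":[0,0,0]}
  ]
}}

```text
time_s: 45.6
tcp_pos: [0.5877, -0.3086, 0.2772]
tool_rot: [[-0.0, 1.0, 0.01], [0.0, 0.01, -1.0], [-1.0, -0.0, -0.0]]
ft_force: [-0.6, 1.1, -2.6]
gripper_width: 0.713
```

Run:
```python
from h import *
s,c=wcam('w17.png'); print(s['joint_positions'],s['gripper_width'],s['ft_force'])
P=wcloud(c);T=s['tcp_pos']; k=np.hypot(P[...,0]-T[0],P[...,1]-T[1])<.016; print('held top above tcp',np.median(P[k][:,2])-T[2])
parts(P,zt=T[2]+.040,zh=T[2]+.052,name='held')
go(s,[.576,.2805,T[2]],0,16)
```

```text
[21.62986097 25.98623031  4.86317741 83.45974527 -2.25449081 70.65471235
 27.30437804] 0.7125246744516467 [-0.57930727  1.08913154 -2.5521851 ]
held top above tcp 0.04443401078434017
held 6732 centre 587 -307 r 25.9 az 90.5 sd [ 9.2 12.5]
held 619 centre 551 -307 r 12.2 az 123.3 sd [2.6 5.7]
held 766 centre 628 -306 r 14.1 az 12.7 sd [4.3 6.5]
held 42 centre 644 -296 r 4.2 az 179.8 sd [0.3 2.2]
held 136 centre 539 -302 r 4.6 az 0.9 sd [0.4 2.2]
cur [ 0.5877 -0.3086  0.2772] yaw 0.6 move tool [   0.    -6.  -589.2] /row [  0.    -0.38 -36.83] wx 0.6 0.03 dxdydz [-11.7 589.1   0. ]
```

>>> {"op": "carry_out", "data": {
  "increments": [
    {"hand":0,"translation":[0,0,-20],"rotation":[0.3,0,0]},
    {"hand":0,"translation":[0,0,-35],"rotation":[0.3,0,0]},
    {"hand":0,"translation":[0,-0.5,-35],"rotation":[0,0,0]},
    {"hand":0,"translation":[0,-0.5,-35],"rotation":[0,0,0]},
    {"hand":0,"translation":[0,-0.5,-35],"rotation":[0,0,0]},
    {"hand":0,"translation":[0,-0.5,-35],"rotation":[0,0,0]},
    {"hand":0,"translation":[0,-0.5,-35],"rotation":[0,0,0]},
    {"hand":0,"translation":[0,-0.5,-35],"rotation":[0,0,0]},
    {"hand":0,"translation":[0,-0.5,-35],"rotation":[0,0,0]},
    {"hand":0,"translation":[0,-0.5,-35],"rotation":[0,0,0]}
  ]
}}

```text
time_s: 46.65
tcp_pos: [0.584, 0.0275, 0.2759]
tool_rot: [[-0.002, 1.0, -0.001], [-0.0, -0.001, -1.0], [-1.0, -0.002, 0.0]]
ft_force: [0.4, -0.2, -2.5]
gripper_width: 0.711
```

>>> {"op": "carry_out", "data": {
  "increments": [
    {"hand":0,"translation":[0,-0.5,-35],"rotation":[0,0,0]},
    {"hand":0,"translation":[0,-0.5,-35],"rotation":[0,0,0]},
    {"hand":0,"translation":[0,-0.5,-35],"rotation":[0,0,0]},
    {"hand":0,"translation":[0,-0.5,-35],"rotation":[0,0,0]},
    {"hand":0,"translation":[0,-0.5,-35],"rotation":[0,0,0]},
    {"hand":0,"translation":[0,-0.5,-35],"rotation":[0,0,0]},
    {"hand":0,"translation":[0,0,-20],"rotation":[0,0,0]},
    {"hand":0,"translation":[0,0,-15],"rotation":[0,0,0]},
    {"hand":0,"translation":[0,0,0],"rotation":[0,0,0]},
    {"hand":0,"translation":[0,0,0],"rotation":[0,0,0]}
  ]
}}

```text
time_s: 47.65
tcp_pos: [0.5828, 0.2702, 0.2766]
tool_rot: [[-0.001, 1.0, -0.003], [-0.001, -0.003, -1.0], [-1.0, -0.001, 0.001]]
ft_force: [0.1, -0.5, -2.6]
gripper_width: 0.712
```

Run:
```python
from h import *
s,c=wcam(); print(s['joint_positions'],s['gripper_width'],s['ft_force']); T=s['tcp_pos']; P=wcloud(c)
parts(P,zt=T[2]+.040,zh=T[2]+.052,name='held')
go(s,[.576,.2785,.172+.0135],0,15)
```

```text
[-21.56271403  23.97163116  -8.32290342  86.49399912   3.61075129
  69.86744766 -30.62134482] 0.7120304050299237 [ 0.14916426 -0.48656549 -2.60123347]
held 6757 centre 582 272 r 26.1 az 89.5 sd [ 9.2 12.5]
held 766 centre 543 271 r 14.6 az 165.2 sd [4.4 6.5]
held 764 centre 623 272 r 14.2 az 13.5 sd [4.4 6.5]
held 43 centre 639 282 r 4.0 az 179.7 sd [0.4 2.3]
cur [0.5828 0.2702 0.2766] yaw -0.2 move tool [91.1 -6.7 -8.3] /row [ 6.07 -0.45 -0.56] wx -0.2 -0.01 dxdydz [ -6.8   8.3 -91.1]
```

>>> {"op": "carry_out", "data": {
  "increments": [
    {"hand":0,"translation":[8,-6.3,-7.5],"rotation":[0,0,0]},
    {"hand":0,"translation":[30,0,0],"rotation":[0,0,0]},
    {"hand":0,"translation":[22,0,0],"rotation":[0,0,0]},
    {"hand":0,"translation":[12,0,0],"rotation":[0,0,0]},
    {"hand":0,"translation":[5,0,0],"rotation":[0,0,0]},
    {"hand":0,"translation":[4,0,0],"rotation":[0,0,0]},
    {"hand":0,"translation":[0,0,0],"rotation":[0,0,0]}
  ]
}}

```text
time_s: 48.4
tcp_pos: [0.5766, 0.2787, 0.1966]
tool_rot: [[0.0, 1.0, -0.004], [0.0, -0.004, -1.0], [-1.0, 0.0, -0.0]]
ft_force: [-0.2, 0.3, -2.1]
gripper_width: 0.711
```

>>> {"op": "carry_out", "data": {
  "increments": [
    {"hand":0,"translation":[3,0,0],"rotation":[0,0,0]},
    {"hand":0,"translation":[3,0,0],"rotation":[0,0,0]},
    {"hand":0,"translation":[3,0,0],"rotation":[0,0,0]},
    {"hand":0,"translation":[0,0,0],"rotation":[0,0,0]}
  ]
}}

```text
time_s: 48.8
tcp_pos: [0.5763, 0.2786, 0.1869]
tool_rot: [[-0.001, 1.0, -0.003], [-0.0, -0.003, -1.0], [-1.0, -0.001, 0.0]]
ft_force: [0.2, 0.5, -2.0]
gripper_width: 0.712
```

Run:
```python
from h import *
s=observe(); print(s['gripper_width'],s['ft_force'],s['moment'])
go(s,[.576,.2785,.172+.0135],0,15)
```

```text
0.7115788894110359 [ 0.17234908  0.45265301 -2.00528068] [-0.06459097 -0.01608081 -0.02032349]
cur [0.5763 0.2786 0.1869] yaw -0.2 move tool [ 1.4 -0.3  0.1] /row [ 0.09 -0.02  0.01] wx -0.2 -0.01 dxdydz [-0.3 -0.1 -1.4]
```

>>> {"op": "carry_out", "data": {
  "increments": [
    {"hand":0,"translation":[1.5,0,0],"rotation":[0,0,0]},
    {"hand":0,"translation":[1.2,0,0],"rotation":[0,0,0]},
    {"hand":0,"translation":[0,0,0],"rotation":[0,0,0]},
    {"hand":0,"translation":[0,0,0],"rotation":[6,0,0]},
    {"hand":0,"translation":[0,0,0],"rotation":[8,0,0]},
    {"hand":0,"translation":[0,0,0],"rotation":[8,0,0]},
    {"hand":0,"translation":[0,0,0],"rotation":[8,0,0]}
  ]
}}

```text
time_s: 49.5
tcp_pos: [0.5772, 0.2792, 0.1859]
tool_rot: [[0.002, 0.861, -0.508], [0.001, -0.508, -0.861], [-1.0, 0.001, -0.002]]
ft_force: [-1.3, -0.3, 8.3]
gripper_width: 0.708
```

>>> {"op": "carry_out", "data": {
  "increments": [
    {"hand":0,"translation":[0,0,0],"rotation":[8,0,0]},
    {"hand":0,"translation":[0,0,0],"rotation":[8,0,0]},
    {"hand":0,"translation":[0,0,0],"rotation":[8,0,0]},
    {"hand":0,"translation":[0,0,0],"rotation":[8,0,0]},
    {"hand":0,"translation":[0,0,0],"rotation":[8,0,0]},
    {"hand":0,"translation":[0,0,0],"rotation":[8,0,0]},
    {"hand":0,"translation":[0,0,0],"rotation":[0,0,0]}
  ]
}}

```text
time_s: 50.2
tcp_pos: [0.5768, 0.2793, 0.1859]
tool_rot: [[0.002, 0.199, -0.98], [0.001, -0.98, -0.199], [-1.0, -0.001, -0.002]]
ft_force: [-2.7, -1.2, 11.0]
gripper_width: 0.717
```

Run:
```python
from h import *
s=observe(); print(s['gripper_width'],s['ft_force'],s['moment'])
go(s,[.576,.2785,.172+.0135],-90,15)
```

```text
0.7167882893606723 [-2.72943589 -1.18974296 11.00520933] [-0.29775723  0.51543019 -0.18147593]
cur [0.5768 0.2793 0.1859] yaw -78.5 move tool [0.4 0.6 1. ] /row [0.02 0.04 0.07] wx 11.5 0.77 dxdydz [-0.8 -0.8 -0.4]
```

>>> {"op": "carry_out", "data": {
  "increments": [
    {"hand":0,"translation":[0,0,0],"rotation":[4,0,0]},
    {"hand":0,"translation":[0,0,0],"rotation":[4,0,0]},
    {"hand":0,"translation":[0,0,0],"rotation":[4,0,0]},
    {"hand":0,"translation":[0,1,0],"rotation":[0,0,0]},
    {"hand":0,"translation":[0,1,0],"rotation":[0,0,0]},
    {"hand":0,"translation":[0,0,0],"rotation":[0,0,0]}
  ]
}}

```text
time_s: 50.8
tcp_pos: [0.5766, 0.2775, 0.1858]
tool_rot: [[0.001, -0.003, -1.0], [0.002, -1.0, 0.003], [-1.0, -0.002, -0.001]]
ft_force: [-5.6, 0.8, 10.8]
gripper_width: 0.712
```

>>> {"op": "carry_out", "data": {
  "increments": [
    {"hand":1,"translation":[0,0,0],"rotation":[0,0,0]},
    {"hand":1,"translation":[0,0,0],"rotation":[0,0,0]},
    {"hand":1,"translation":[0,0,0],"rotation":[0,0,0]},
    {"hand":1,"translation":[0,0,0],"rotation":[0,0,0]},
    {"hand":1,"translation":[-30,0,0],"rotation":[0,0,0]},
    {"hand":1,"translation":[-40,0,0],"rotation":[0,0,0]},
    {"hand":1,"translation":[-40,0,0],"rotation":[0,0,0]},
    {"hand":1,"translation":[-30,0,0],"rotation":[0,0,0]},
    {"hand":1,"translation":[0,0,0],"rotation":[0,0,0]}
  ]
}}

```text
time_s: 51.7
tcp_pos: [0.5778, 0.2771, 0.3291]
tool_rot: [[0.006, -0.004, -1.0], [0.003, -1.0, 0.004], [-1.0, -0.003, -0.006]]
ft_force: [-0.5, -0.0, 0.6]
gripper_width: 0.999
```

Run:
```python
from h import *
s,c=wcam('w18.png'); print(s['joint_positions'],az(s['tool_rot'][:,1]))
P=wcloud(c); parts(P,zt=.222,zh=.238,name='neck3'); parts(P,zt=.210,zh=.238,name='drum3')
go(s,[.596,-.145,s['tcp_pos'][2]],22,15)
```

```text
[ -37.00854296   21.66209345   11.84727963   83.55930922   -4.52675072
   74.87416985 -115.0347686 ] -90.21300218911361
neck3 2058 centre 578 277 r 25.6 az 179.4 sd [ 9.4 12.9]
drum3 3779 centre 578 278 r 31.4 az 89.0 sd [14.7 15.3]
cur [0.5778 0.2771 0.3291] yaw -90.2 move tool [ -1.2 422.  -19.8] /row [-0.08 28.13 -1.32] wx -112.2 -7.48 dxdydz [  18.2 -422.1    0. ]
```

>>> {"op": "carry_out", "data": {
  "increments": [
    {"hand":1,"translation":[0,0,0],"rotation":[-8,0,0]},
    {"hand":1,"translation":[0,0,0],"rotation":[-8,0,0]},
    {"hand":1,"translation":[0,0,0],"rotation":[-8,0,0]},
    {"hand":1,"translation":[0,0,0],"rotation":[-8,0,0]},
    {"hand":1,"translation":[0,0,0],"rotation":[-8,0,0]},
    {"hand":1,"translation":[0,0,0],"rotation":[-8,0,0]},
    {"hand":1,"translation":[0,0,0],"rotation":[-8,0,0]},
    {"hand":1,"translation":[0,0,0],"rotation":[-8,0,0]},
    {"hand":1,"translation":[0,0,0],"rotation":[-8,0,0]},
    {"hand":1,"translation":[0,0,0],"rotation":[-8,0,0]}
  ]
}}

```text
time_s: 52.75
tcp_pos: [0.5761, 0.2765, 0.3232]
tool_rot: [[-0.002, 0.985, -0.171], [-0.001, -0.171, -0.985], [-1.0, -0.002, 0.001]]
ft_force: [0.2, 0.1, -1.5]
gripper_width: 1.001
```

>>> {"op": "carry_out", "data": {
  "increments": [
    {"hand":1,"translation":[0,0,0],"rotation":[-8,0,0]},
    {"hand":1,"translation":[0,0,0],"rotation":[-8,0,0]},
    {"hand":1,"translation":[0,0,0],"rotation":[-8,0,0]},
    {"hand":1,"translation":[0,0,0],"rotation":[-8,0,0]},
    {"hand":1,"translation":[0,-11.8,33],"rotation":[0,0,0]},
    {"hand":1,"translation":[0,-11.8,33],"rotation":[0,0,0]},
    {"hand":1,"translation":[0,-11.8,33],"rotation":[0,0,0]},
    {"hand":1,"translation":[10,-11.8,33],"rotation":[0,0,0]},
    {"hand":1,"translation":[10,-11.8,33],"rotation":[0,0,0]},
    {"hand":1,"translation":[10,-11.8,33],"rotation":[0,0,0]}
  ]
}}

```text
time_s: 53.75
tcp_pos: [0.5837, 0.0651, 0.2931]
tool_rot: [[-0.001, 0.928, 0.371], [-0.0, 0.371, -0.928], [-1.0, -0.001, -0.0]]
ft_force: [1.0, -0.6, -1.7]
gripper_width: 1.002
```

>>> {"op": "carry_out", "data": {
  "increments": [
    {"hand":1,"translation":[10,-11.8,33],"rotation":[0,0,0]},
    {"hand":1,"translation":[10,-11.8,33],"rotation":[0,0,0]},
    {"hand":1,"translation":[10,-11.8,33],"rotation":[0,0,0]},
    {"hand":1,"translation":[15,-11.8,33],"rotation":[0,0,0]},
    {"hand":1,"translation":[15,-11.8,33],"rotation":[0,0,0]},
    {"hand":1,"translation":[10,-11.8,33],"rotation":[0,0,0]},
    {"hand":1,"translation":[0,0,0],"rotation":[0,0,0]},
    {"hand":1,"translation":[0,0,0],"rotation":[0,0,0]}
  ]
}}

```text
time_s: 54.55
tcp_pos: [0.5914, -0.144, 0.2233]
tool_rot: [[-0.002, 0.929, 0.37], [0.0, 0.37, -0.929], [-1.0, -0.002, -0.001]]
ft_force: [0.6, 0.2, -0.4]
gripper_width: 1.001
```

Run:
```python
from h import *
s,c=wcam('w19.png'); print(s['joint_positions'],az(s['tool_rot'][:,1]))
parts(wcloud(c),name='w'); t=capture('top'); save(t,'top2.png'); Q=cloud(t); parts(Q,name='t'); parts(Q,zt=.222,zh=.240,name='t neck3'); parts(Q,zt=.210,zh=.240,name='t drum3')
k=np.hypot(Q[...,0]-.577,Q[...,1]-.2775)<.015; print('neck3 top',np.median(Q[k][:,2]))
go(s,[.596,-.145,.006],22,1)
```

```text
[ 8.47241754 22.7211373   3.02446345 95.39706782 -1.32757144 62.03718396
 33.60245592] 21.714914353959205
w 419 centre 614 49 r 51.0 az 0.4 sd [ 0.5 28.3]
w 218 centre 762 153 r 21.1 az 154.8 sd [ 3.2 11.3]
w 551 centre 597 -144 r 25.1 az 112.7 sd [ 3.4 14.7]
w 115 centre 1938 -459 r 75.2 az 16.7 sd [12.6 35. ]
t 56 centre 77 5 r 39.1 az 92.9 sd [ 2.7 22.8]
t neck3 280 centre 578 277 r 25.1 az 1.5 sd [ 9.6 12.7]
t drum3 552 centre 577 277 r 31.1 az 159.3 sd [15.2 15.5]
neck3 top 0.22999326154722233
cur [ 0.5914 -0.144   0.2233] yaw 21.7 move tool [217.3   4.3   2.9] /row [217.26   4.34   2.87] wx -0.3 -0.29 dxdydz [   4.6   -1.  -217.3]
```

>>> {"op": "carry_out", "data": {
  "increments": [
    {"hand":1,"translation":[33,3,4.9],"rotation":[0,0,0]},
    {"hand":1,"translation":[38,0,0],"rotation":[0,0,0]},
    {"hand":1,"translation":[38,0,0],"rotation":[0,0,0]},
    {"hand":1,"translation":[38,0,0],"rotation":[0,0,0]},
    {"hand":1,"translation":[32,0,0],"rotation":[0,0,0]},
    {"hand":1,"translation":[24,0,0],"rotation":[0,0,0]},
    {"hand":1,"translation":[16,0,0],"rotation":[0,0,0]},
    {"hand":1,"translation":[0,0,0],"rotation":[0,0,0]}
  ]
}}

```text
time_s: 55.45
tcp_pos: [0.5958, -0.1459, 0.004]
tool_rot: [[-0.003, 0.928, 0.372], [0.001, 0.372, -0.928], [-1.0, -0.002, -0.002]]
ft_force: [0.5, 0.2, 0.6]
gripper_width: 1.004
```

>>> {"op": "carry_out", "data": {
  "increments": [
    {"hand":0,"translation":[0,0,0],"rotation":[0,0,0]},
    {"hand":0,"translation":[0,0,0],"rotation":[0,0,0]},
    {"hand":0,"translation":[0,0,0],"rotation":[0,0,0]},
    {"hand":0,"translation":[0,0,0],"rotation":[0,0,0]},
    {"hand":0,"translation":[0,0,0],"rotation":[0,0,0]}
  ],
  "squeeze": 35
}}

```text
time_s: 55.95
tcp_pos: [0.5975, -0.147, 0.0073]
tool_rot: [[0.002, 0.928, 0.371], [-0.0, 0.371, -0.928], [-1.0, 0.002, 0.001]]
ft_force: [-2.8, 1.0, 6.8]
gripper_width: 0.717
```

>>> {"op": "carry_out", "data": {
  "increments": [
    {"hand":0,"translation":[-15,0,0],"rotation":[0,0,0]},
    {"hand":0,"translation":[-35,0,0],"rotation":[0,0,0]},
    {"hand":0,"translation":[-40,0,0],"rotation":[0,0,0]},
    {"hand":0,"translation":[-40,0,0],"rotation":[0,0,0]},
    {"hand":0,"translation":[-40,0,0],"rotation":[0,0,0]},
    {"hand":0,"translation":[-40,0,0],"rotation":[0,0,0]},
    {"hand":0,"translation":[-40,0,0],"rotation":[7.2,0,0]},
    {"hand":0,"translation":[-40,0,0],"rotation":[7.2,0,0]},
    {"hand":0,"translation":[-20,0,0],"rotation":[7.2,0,0]},
    {"hand":0,"translation":[0,0,0],"rotation":[0,0,0]}
  ]
}}

```text
time_s: 56.95
tcp_pos: [0.5973, -0.1472, 0.3207]
tool_rot: [[0.007, 1.0, -0.001], [-0.001, -0.001, -1.0], [-1.0, 0.007, 0.001]]
ft_force: [-0.8, 0.4, -2.9]
gripper_width: 0.71
```

Run:
```python
from h import *
s,c=wcam('w20.png'); print(s['joint_positions'],s['gripper_width'],s['ft_force'])
P=wcloud(c);T=s['tcp_pos']; k=np.hypot(P[...,0]-T[0],P[...,1]-T[1])<.006; print('held top above tcp',np.median(P[k][:,2])-T[2])
parts(P,zt=T[2]+.048,zh=T[2]+.065,name='held')
go(s,[.578,.277,T[2]],0,12)
```

```text
[ 5.25348553 18.92454069  7.4876322  88.05667309 -2.56259368 72.80535237
 13.05212452] 0.7101588141408186 [-0.77927847  0.4123432  -2.8705577 ]
held top above tcp 0.05188875014098915
held 2727 centre 598 -141 r 21.5 az 90.0 sd [ 3.4 12. ]
held 3319 centre 552 -144 r 20.8 az 32.9 sd [6.4 9.4]
held 3264 centre 642 -145 r 21.0 az 147.8 sd [6.3 9.4]
cur [ 0.5973 -0.1472  0.3207] yaw -0.0 move tool [  -0.5  -19.5 -424.2] /row [ -0.05  -1.63 -35.35] wx -0.0 -0.0 dxdydz [-19.3 424.2   0. ]
```

>>> {"op": "carry_out", "data": {
  "increments": [
    {"hand":0,"translation":[0,-1,-20],"rotation":[0,0,0]},
    {"hand":0,"translation":[0,-1.6,-35],"rotation":[0,0,0]},
    {"hand":0,"translation":[0,-1.6,-35],"rotation":[0,0,0]},
    {"hand":0,"translation":[0,-1.6,-35],"rotation":[0,0,0]},
    {"hand":0,"translation":[0,-1.6,-35],"rotation":[0,0,0]},
    {"hand":0,"translation":[0,-1.6,-35],"rotation":[0,0,0]},
    {"hand":0,"translation":[0,-1.6,-35],"rotation":[0,0,0]},
    {"hand":0,"translation":[0,-1.6,-35],"rotation":[0,0,0]},
    {"hand":0,"translation":[0,-1.6,-35],"rotation":[0,0,0]},
    {"hand":0,"translation":[0,-1.6,-35],"rotation":[0,0,0]}
  ]
}}

```text
time_s: 58.0
tcp_pos: [0.5792, 0.189, 0.3151]
tool_rot: [[-0.001, 1.0, 0.006], [-0.0, 0.006, -1.0], [-1.0, -0.001, 0.0]]
ft_force: [0.3, -0.0, -1.2]
gripper_width: 0.713
```

>>> {"op": "carry_out", "data": {
  "increments": [
    {"hand":0,"translation":[0,-1.6,-35],"rotation":[0,0,0]},
    {"hand":0,"translation":[0,-1.6,-30],"rotation":[0,0,0]},
    {"hand":0,"translation":[0,-1,-20],"rotation":[0,0,0]},
    {"hand":0,"translation":[0,0,-8],"rotation":[0,0,0]},
    {"hand":0,"translation":[0,0,0],"rotation":[0,0,0]},
    {"hand":0,"translation":[0,0,0],"rotation":[0,0,0]}
  ]
}}

```text
time_s: 58.6
tcp_pos: [0.5758, 0.2794, 0.3154]
tool_rot: [[-0.0, 1.0, 0.003], [-0.001, 0.003, -1.0], [-1.0, -0.0, 0.001]]
ft_force: [-1.1, -0.6, -1.1]
gripper_width: 0.715
```

Run:
```python
from h import *
s=observe(); print(s['joint_positions'],s['gripper_width'],s['ft_force'])
go(s,[.5787,.2755,.216+.0075],0,12)
```

```text
[-25.8859664   22.10933974  -3.79275013  84.04487231   1.51438445
  73.92595214 -29.65365208] 0.7153311213135832 [-1.05048313 -0.55258046 -1.0775259 ]
cur [0.5758 0.2794 0.3154] yaw 0.2 move tool [91.9  2.9  3.9] /row [7.66 0.24 0.32] wx 0.2 0.01 dxdydz [  2.9  -3.9 -91.9]
```

>>> {"op": "carry_out", "data": {
  "increments": [
    {"hand":0,"translation":[8,2.9,4.5],"rotation":[0,0,0]},
    {"hand":0,"translation":[30,0,0],"rotation":[0,0,0]},
    {"hand":0,"translation":[22,0,0],"rotation":[0,0,0]},
    {"hand":0,"translation":[12,0,0],"rotation":[0,0,0]},
    {"hand":0,"translation":[5,0,0],"rotation":[0,0,0]},
    {"hand":0,"translation":[4,0,0],"rotation":[0,0,0]},
    {"hand":0,"translation":[0,0,0],"rotation":[0,0,0]}
  ]
}}

```text
time_s: 59.3
tcp_pos: [0.5787, 0.2763, 0.2349]
tool_rot: [[0.0, 1.0, 0.003], [0.0, 0.003, -1.0], [-1.0, 0.0, -0.0]]
ft_force: [-0.4, 0.4, -1.7]
gripper_width: 0.712
```

>>> {"op": "carry_out", "data": {
  "increments": [
    {"hand":0,"translation":[3,0,0],"rotation":[0,0,0]},
    {"hand":0,"translation":[3,0,0],"rotation":[0,0,0]},
    {"hand":0,"translation":[3,0,0],"rotation":[0,0,0]},
    {"hand":0,"translation":[0,0,0],"rotation":[0,0,0]}
  ]
}}

```text
time_s: 59.7
tcp_pos: [0.5783, 0.2764, 0.2252]
tool_rot: [[-0.001, 1.0, 0.004], [-0.0, 0.004, -1.0], [-1.0, -0.001, 0.0]]
ft_force: [-0.1, -0.8, -2.0]
gripper_width: 0.713
```

Run:
```python
from h import *
s=observe(); print(s['gripper_width'],s['ft_force'],s['moment'])
go(s,[.5787,.2755,.216+.0075],0,12)
```

```text
0.7125721398784658 [-0.05065439 -0.80708049 -2.0091597 ] [-0.00061685  0.0023745   0.00849437]
cur [0.5783 0.2764 0.2252] yaw 0.2 move tool [1.7 0.4 0.9] /row [0.14 0.04 0.07] wx 0.2 0.02 dxdydz [ 0.4 -0.9 -1.7]
```

>>> {"op": "carry_out", "data": {
  "increments": [
    {"hand":0,"translation":[1.5,0,0],"rotation":[0,0,0]},
    {"hand":0,"translation":[1.5,0,0],"rotation":[0,0,0]},
    {"hand":0,"translation":[0,0,0],"rotation":[0,0,0]},
    {"hand":0,"translation":[0,0,0],"rotation":[6,0,0]},
    {"hand":0,"translation":[0,0,0],"rotation":[8,0,0]},
    {"hand":0,"translation":[0,0,0],"rotation":[8,0,0]},
    {"hand":0,"translation":[0,0,0],"rotation":[8,0,0]}
  ]
}}

```text
time_s: 60.4
tcp_pos: [0.5789, 0.2766, 0.2233]
tool_rot: [[0.001, 0.865, -0.502], [0.001, -0.502, -0.865], [-1.0, 0.001, -0.001]]
ft_force: [-0.4, 0.2, 4.2]
gripper_width: 0.713
```

>>> {"op": "carry_out", "data": {
  "increments": [
    {"hand":0,"translation":[0,0,0],"rotation":[8,0,0]},
    {"hand":0,"translation":[0,0,0],"rotation":[8,0,0]},
    {"hand":0,"translation":[0,0,0],"rotation":[8,0,0]},
    {"hand":0,"translation":[0,0,0],"rotation":[8,0,0]},
    {"hand":0,"translation":[0,0,0],"rotation":[8,0,0]},
    {"hand":0,"translation":[0,0,0],"rotation":[8,0,0]},
    {"hand":0,"translation":[0,0,0],"rotation":[0,0,0]}
  ]
}}

```text
time_s: 61.1
tcp_pos: [0.5786, 0.2767, 0.2233]
tool_rot: [[0.001, 0.206, -0.979], [0.001, -0.979, -0.206], [-1.0, -0.0, -0.001]]
ft_force: [-1.9, 0.1, 5.7]
gripper_width: 0.715
```

Run:
```python
from h import *
s=observe(); print(s['gripper_width'],s['ft_force'],s['moment'],s['joint_positions'])
go(s,[.5787,.2755,.216+.0075],-90,12)
```

```text
0.7150126698250044 [-1.88455546  0.06847766  5.68792534] [-0.16892775  0.4236603  -0.11354405] [ -37.03317042   26.27247043   11.93463134   90.80628888   -5.87819728
   63.48099373 -101.77846601]
cur [0.5786 0.2767 0.2233] yaw -78.1 move tool [-0.2  1.2  0.2] /row [-0.02  0.1   0.01] wx 11.9 0.99 dxdydz [ 0.1 -1.2  0.2]
```

>>> {"op": "carry_out", "data": {
  "increments": [
    {"hand":0,"translation":[0,0,0],"rotation":[4,0,0]},
    {"hand":0,"translation":[0,0,0],"rotation":[4,0,0]},
    {"hand":0,"translation":[0,0,0],"rotation":[4,0,0]},
    {"hand":0,"translation":[0,0,0],"rotation":[0,0,0]},
    {"hand":0,"translation":[0,0,0],"rotation":[0,0,0]}
  ]
}}

```text
time_s: 61.6
tcp_pos: [0.5786, 0.2766, 0.2234]
tool_rot: [[0.001, 0.003, -1.0], [0.001, -1.0, -0.003], [-1.0, -0.001, -0.001]]
ft_force: [-3.4, -0.7, 7.6]
gripper_width: 0.715
```

>>> {"op": "carry_out", "data": {
  "increments": [
    {"hand":1,"translation":[0,0,0],"rotation":[0,0,0]},
    {"hand":1,"translation":[0,0,0],"rotation":[0,0,0]},
    {"hand":1,"translation":[0,0,0],"rotation":[0,0,0]},
    {"hand":1,"translation":[0,0,0],"rotation":[0,0,0]},
    {"hand":1,"translation":[-30,0,0],"rotation":[0,0,0]},
    {"hand":1,"translation":[-40,0,0],"rotation":[0,0,0]},
    {"hand":1,"translation":[-40,0,0],"rotation":[0,0,0]},
    {"hand":1,"translation":[-20,0,0],"rotation":[0,0,0]},
    {"hand":1,"translation":[0,0,0],"rotation":[0,0,0]}
  ]
}}

```text
time_s: 62.5
tcp_pos: [0.5794, 0.2767, 0.3559]
tool_rot: [[0.004, 0.003, -1.0], [0.003, -1.0, -0.003], [-1.0, -0.002, -0.004]]
ft_force: [-0.5, 0.5, -0.7]
gripper_width: 1.001
```

>>> {"op": "carry_out", "data": {
  "increments": [
    {"hand":1,"translation":[0,35,0],"rotation":[0,0,0]},
    {"hand":1,"translation":[0,35,0],"rotation":[0,0,0]},
    {"hand":1,"translation":[0,35,0],"rotation":[0,0,0]},
    {"hand":1,"translation":[0,35,0],"rotation":[0,0,0]},
    {"hand":1,"translation":[0,35,0],"rotation":[0,0,0]},
    {"hand":1,"translation":[0,35,0],"rotation":[0,0,0]},
    {"hand":1,"translation":[0,35,0],"rotation":[0,0,0]},
    {"hand":1,"translation":[0,35,0],"rotation":[0,0,0]},
    {"hand":1,"translation":[0,35,0],"rotation":[0,0,0]},
    {"hand":1,"translation":[0,35,0],"rotation":[0,0,0]}
  ]
}}

```text
time_s: 63.5
tcp_pos: [0.5793, -0.0749, 0.3519]
tool_rot: [[-0.001, 0.003, -1.0], [0.0, -1.0, -0.003], [-1.0, -0.0, 0.001]]
ft_force: [0.4, -0.3, 0.0]
gripper_width: 0.992
```

>>> {"op": "carry_out", "data": {
  "increments": [
    {"hand":1,"translation":[0,35,0],"rotation":[0,0,0]},
    {"hand":1,"translation":[0,35,0],"rotation":[0,0,0]},
    {"hand":1,"translation":[0,35,0],"rotation":[0,0,0]},
    {"hand":1,"translation":[0,0,0],"rotation":[0,0,0]}
  ]
}}

```text
time_s: 63.9
tcp_pos: [0.5787, -0.1837, 0.3518]
tool_rot: [[-0.001, -0.003, -1.0], [-0.002, -1.0, 0.003], [-1.0, 0.002, 0.001]]
ft_force: [0.5, 0.3, 0.1]
gripper_width: 1.001
```

Run:
```python
from h import *
t=capture('top'); Q=cloud(t); parts(Q,zt=.268,zh=.285,name='t bar'); parts(Q,zt=.240,zh=.285,name='t cowl')
r=np.hypot(Q[...,0]-.577,Q[...,1]-.277); k=(r<.02)&(Q[...,2]<.3); print('bar top z',np.percentile(Q[k][:,2],[50,95]),'expected .276')
for l in ['zero_mark','needle_tip','lever_grip','lever_pivot']:
    for q in pinpoint(l,'top')[:1]: print(l,q['p'],px2w(t,*q['position'],z=.112 if l[0] in 'zn' else .03))
c=capture('scene'); i=c['img'][:,:,::-1]; a=cv2.resize(i[90:270,250:470],None,fx=2.5,fy=2.5)
b=cv2.resize(t['img'][120:300,180:340,::-1],None,fx=2.5,fy=2.5); b=b[:450]
cv2.imwrite('pics/end.png',cv2.resize(np.hstack([a,b]),(800,379)))
```

```text
t bar 138 centre 579 274 r 24.9 az 0.4 sd [ 3.6 14.5]
t cowl 618 centre 579 274 r 31.9 az 126.3 sd [15.4 15.5]
bar top z [0.26420605 0.27758753] expected .276
zero_mark 0.67 [0.5964918  0.10208367 0.112     ]
lever_grip 0.62 [0.53965377 0.01348563 0.03      ]
lever_pivot 0.63 [0.5839355  0.00272287 0.03      ]
```

View pics/end.png

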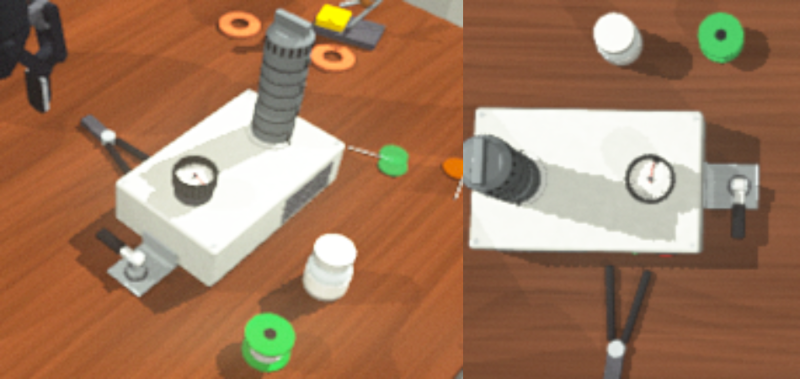

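Stack is upright and complete, the lever is flat and the bystanders are in place. I'll check the middle cartridges' index ribs, since turning the parts above could have dragged them.

Run:
```python
from h import *
c=capture('scene'); Ti=np.linalg.inv(c['T'])
def pr(p): q=Ti@np.array([*p,1]); return q[0]/q[2]*c['fx']+c['cx'],q[1]/q[2]*c['fy']+c['cy']
i=c['img'][:,:,::-1]; x0,y0=355,85
b=cv2.resize(i[y0:y0+85,x0:x0+60],None,fx=7,fy=7,interpolation=cv2.INTER_CUBIC); d=b.copy()
for n,(x,y) in enumerate([(.574,.2782),(.575,.281),(.578,.277),(.579,.274)]):
    for a,col in [(0,(0,255,0)),(-8,(0,255,255)),(-17,(0,0,255))]:
        for h in (2,16):
            u,v=pr([x+.032*np.cos(np.radians(a)),y+.032*np.sin(np.radians(a)),.084+.044*n+h/1000]); cv2.circle(d,(int((u-x0+.5)*7),int((v-y0+.5)*7)),3,col,-1)
cv2.imwrite('pics/stack.png',np.hstack([b,d])[:600,:800] if b.shape[1]*2<=800 else cv2.resize(np.hstack([b,d]),(800,567)))
```

View pics/stack.png

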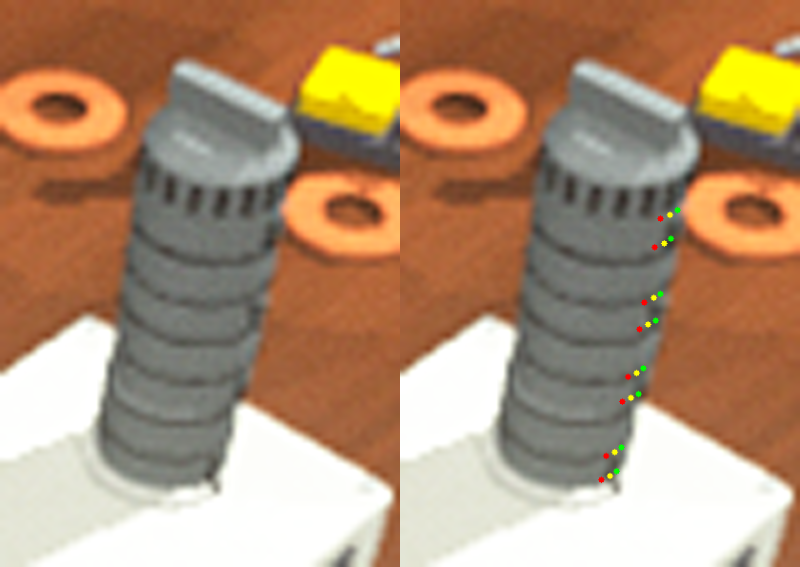

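Run:
```python
from h import *
c=capture('scene'); Ti=np.linalg.inv(c['T']); g=cv2.cvtColor(c['img'],cv2.COLOR_RGB2GRAY).astype(np.float32)
for n,(x,y) in enumerate([(.574,.2782),(.575,.281),(.578,.277),(.579,.274)]):
    o=[]
    for a in range(-40,21,5):
        vs=[]
        for h in range(3,14,2):
            q=Ti@np.array([x+.0315*np.cos(np.radians(a)),y+.0315*np.sin(np.radians(a)),.084+.044*n+h/1000,1])
            vs.append(cv2.getRectSubPix(g,(1,1),(float(q[0]/q[2]*c['fx']+c['cx']),float(q[1]/q[2]*c['fy']+c['cy'])))[0,0])
        o.append(int(np.mean(vs)))
    print(n+1,list(zip(range(-40,21,5),o)))
```

```text
1 [(-40, 125), (-35, 124), (-30, 125), (-25, 126), (-20, 124), (-15, 116), (-10, 100), (-5, 103), (0, 112), (5, 131), (10, 153), (15, 179), (20, 194)]
2 [(-40, 121), (-35, 120), (-30, 120), (-25, 117), (-20, 114), (-15, 114), (-10, 110), (-5, 98), (0, 96), (5, 101), (10, 110), (15, 116), (20, 118)]
3 [(-40, 115), (-35, 116), (-30, 118), (-25, 118), (-20, 113), (-15, 112), (-10, 98), (-5, 89), (0, 90), (5, 102), (10, 111), (15, 116), (20, 118)]
4 [(-40, 114), (-35, 114), (-30, 114), (-25, 111), (-20, 113), (-15, 112), (-10, 102), (-5, 88), (0, 88), (5, 101), (10, 118), (15, 136), (20, 152)]
```

The ribs lie at about -8°, -1°, -2° and -2°, all within the 17° limit. Handing in.

```bash
python3 -c "
from workcell import *
print(sign_off(), observe()['time_s'])"
```

```text
the job is handed in; nothing more can be done
the job is handed in; nothing more can be done
```

The job is done and handed in at about 64 s of robot time. The hand-in gives no verdict, so what follows is what my own last checks showed.

- **Bolt and lever:** I turned the bolt about 105° clockwise until it hit its stop, with the reaction torque rising to about 1 Nm. I then folded the lever flat, and the pictures show it lying along -x.
- **Gauge:** I turned the bezel about 130° clockwise. The zero mark came to within about 3–5° of the needle, roughly 1–1.6 mm against the 2.5 mm limit. In the final top view the needle tip was not detected, so this rests on the close-up taken right after turning.
- **Stack:** All three cartridges and the cowl are on the neck and fully down; the cowl's bar top measured 0.2776 m against 0.276 m expected. Their axes are about 3, 6, 4 and 4 mm from the neck's, against a limit of 12 mm. One cartridge was knocked aside during the run; I found it again and stacked it.
- **Locking angles:** The index ribs are at about -8°, -1°, -2° and -2° from parallel, against a limit of 17°. The first cartridge went about 8° past parallel. I set the others and the cowl by angle, not by feeling their stops, and did not test them by lifting.
- **Bystanders:** The spool, jar and pliers look undisturbed in the last pictures, and the arm was clear of everything at hand-in.

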